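# Set up the dome stakes in the V-blocks and strap them down

## Robot

A 6-joint arm with a two-finger parallel gripper is mounted at the origin on the work surface. World frame = base frame: x ahead of the robot, y to its left, z up, the work surface at z = 0. Lengths are in m, angles in degrees, forces in N, time in s.
With the tool pointing down it reaches from about 0.4 to 0.825 m from the base axis. Payload 7 kg.
Tool frame: the origin (TCP) lies midway between the tips of the shut fingers; the grasp point (between the pads) lies 19 mm behind it; z points along the fingers, x is the direction in which the jaws open and shut, and the axes are right-handed (so a half turn about z gives the same grasp; the last joint's range is limited). The gripper opens to 88 mm and grips with 3 to 60 N. Pads are 19 mm wide; open, the fingers measure 130 mm over their backs; the gripper's body (78 mm by 193 mm) begins 47 mm behind the grasp point.
Start: joints at [84.918, 20.546, 0.682, 0, -70.136, -16.507], TCP at [0.248, 0.628, 0.227] pointing down, gripper open.
Joint ranges: [-176.03, 176.03], [-82.01, 121.73], [-58.28, 71.71], [-173.87, 95.51], [-174.79, -0.11], [-173.66, 173.66]. Speed limits (degrees/s): [136.94, 136.94, 172.46, 180, 180, 180].

## Interface

Orientations are given as [roll, pitch, yaw] about the fixed x, y, z axes, in that order (R = Rz(yaw) Ry(pitch) Rx(roll)).
In Python, from plant import * gives the robot as it stands. The module is installed in compiled form; this text tells all that it offers.
- The arm moves only by the shell command python3 -m pendant 'ROWS' [OPENING]. ROWS is JSON, a list that holds one entry, the list of rows, each a list of 6 numbers: the shift along the world's x, y, z in mm, then the turn, a rotation vector about the world's x, y, z in degrees. A call has 1 to 10 rows; each row is the pose to reach, as a shift and turn from the pose commanded when the call began; what a row does not reach only later rows make up. A row lasts 1/8 s, in which the tool goes at most 62.5 mm and 10.7 degrees, less where a joint would pass 70% of its speed; a pose out of reach is approached as far as the arm can. A call with a gripper value outside its range is refused whole. OPENING is the closure, from -1 (fully open) to 1 (shut), set as the call begins (- or left out, the last holds). The fingers move at their own pace and stop on an object; the grip force is fixed at half the most. Time passes only in rows, so rows that repeat a pose let the fingers close. It gives the time, the measured TCP pose, the force and the opening at its end, in the units of the state.
- get_obs(): the state, without advancing time (a new reading comes with each control period).
- snapshot(name): name is "side" or "top" or "wrist"; returns a dict with "pixels" (400x640x3 uint8, red, green, blue), "depth" (400x640 float32, m along the optical axis (not along the pixel's ray), 0 where there is no reading), "fx", "fy", "cx", "cy" (pixels), "pose" (4x4, takes a point from camera to world coordinates); the wrist camera has in their place "tool_from_camera" (4x4, takes a point from camera to tool coordinates, whose origin is the TCP and whose axes are the tool frame's). Camera axes: x right, y down, z forward; pixel columns grow to the right and rows downward; lengths in m; the calibration is good to about 2 mm. The wrist camera is an equidistant fisheye: a pixel r from the principal point sees the ray r / f radians off the axis. A picture is of the moment at which its call begins: read the wrist's pose just before it.
- close_job(): hands the job in, once; it reports no verdict.
The state is a dict: "clock": time; "joint_pos": joint angles; "qvel": joint speeds; "tau": joint torques, N m; "tool_pos": TCP position; "orientation": TCP orientation; "force": force on the tool from outside, world axes, zero at the start; "moment": the same for the moment, N m; "opening": finger opening in m.
Only numpy, scipy, OpenCV 4.12 (cv2) and the standard library are available. Lean on these libraries where they do the work, as an engineer would, in place of code of your own. Each camera call takes 0.05 s, during which the arm holds its last target. There are 200 camera calls.

## Task

Set up every mushroom dome stake on the bench for work, upright, each in a V-block station of its own (any free one): first screw the strap up clear if it was left low, push the foot along the bench into the V until it settles against both faces, then turn the knob clockwise until the hold-down strap is snug on the foot - firmly snug, but not forced. If a stake gets knocked out of place, set it up again, and leave the disc, punches, mallet and bowl where they lie.

Things in the scene. Friction and masses are not known exactly. Their poses are not given: they have to be found in the camera images.
- stake1_mid (a point): middle (30 mm above its underside, on its axis) of a loose steel mushroom dome stake that stands upright, 60 mm high, about 0.4 kg: round foot 44 mm across and 18 mm thick, neck 16 mm across, domed head 34 mm across whose straight band, good to grip, lies 44.5 to 52.5 mm above the bench. z is up along its axis. May be absent
- stake2_mid (a point): middle (30 mm above its underside, on its axis) of a loose steel mushroom dome stake that stands upright, 60 mm high, about 0.4 kg: round foot 44 mm across and 20 mm thick, neck 16 mm across, domed head 34 mm across whose straight band, good to grip, lies 44.5 to 52.5 mm above the bench. z is up along its axis. May be absent
- stake3_mid (a point): middle (30 mm above its underside, on its axis) of a loose steel mushroom dome stake that stands upright, 60 mm high, about 0.4 kg: round foot 44 mm across and 22 mm thick, neck 16 mm across, domed head 34 mm across whose straight band, good to grip, lies 44.5 to 52.5 mm above the bench. z is up along its axis. May be absent
- vA_seat (a point): point on the bench (z = 0) where the axis of a stake stands when its foot touches both faces of the V-block of the red-knobbed station. x points level into the V, away from its open mouth, z up. The V (90 degrees between its upright faces, 14 mm high, polished and oiled like the stakes' feet) is symmetric about x, its apex 31 mm from here at +x, its mouth 60 mm wide and level with this point. The station is fixed to the bench; what it carries stands at +x
- vA_knobgrip (a point): centre of the red round knob of this station, 30 mm across and 24 mm high (48 to 72 mm above the bench), on an upright axis 62 mm beyond the seat. It stays at this height as it turns
- knobA (a joint): turn of that knob, rad, clockwise from above; 0 fully open, 3.6 at most. Stiff (0.12 N m), stays where it is left, lowers the strap 4 mm per rad. No fixed stopping angle: once the strap bears on a foot, disc springs take up the turn and its force grows about 90 N per rad (0.36 N m per rad more torque); beyond about 30 N the knob turns back a little when let go
- strapA: steel hold-down strap of this station, 16 mm wide and 8 mm thick, origin at the underside of its nose, 13 mm on the +x side of the seat point and 27.5 mm up when fully open. It does not turn; it comes straight down on the rim of a seated foot when the knob is turned clockwise and goes up again when turned back. Starts partly down; a foot passes beneath only if it is higher than the foot
- vB_seat (a point): point on the bench (z = 0) where the axis of a stake stands when its foot touches both faces of the V-block of the yellow-knobbed station. x points level into the V, away from its open mouth, z up. The V (90 degrees between its upright faces, 14 mm high, polished and oiled like the stakes' feet) is symmetric about x, its apex 31 mm from here at +x, its mouth 60 mm wide and level with this point. The station is fixed to the bench; what it carries stands at +x
- vB_knobgrip (a point): centre of the yellow round knob of this station, 30 mm across and 24 mm high (48 to 72 mm above the bench), on an upright axis 62 mm beyond the seat. It stays at this height as it turns
- knobB (a joint): turn of that knob, rad, clockwise from above; 0 fully open, 3.6 at most. Stiff (0.12 N m), stays where it is left, lowers the strap 4 mm per rad. No fixed stopping angle: once the strap bears on a foot, disc springs take up the turn and its force grows about 90 N per rad (0.36 N m per rad more torque); beyond about 30 N the knob turns back a little when let go
- strapB: steel hold-down strap of this station, 16 mm wide and 8 mm thick, origin at the underside of its nose, 13 mm on the +x side of the seat point and 27.5 mm up when fully open. It does not turn; it comes straight down on the rim of a seated foot when the knob is turned clockwise and goes up again when turned back. Starts partly down; a foot passes beneath only if it is higher than the foot
- vC_seat (a point): point on the bench (z = 0) where the axis of a stake stands when its foot touches both faces of the V-block of the blue-knobbed station. x points level into the V, away from its open mouth, z up. The V (90 degrees between its upright faces, 14 mm high, polished and oiled like the stakes' feet) is symmetric about x, its apex 31 mm from here at +x, its mouth 60 mm wide and level with this point. The station is fixed to the bench; what it carries stands at +x
- vC_knobgrip (a point): centre of the blue round knob of this station, 30 mm across and 24 mm high (48 to 72 mm above the bench), on an upright axis 62 mm beyond the seat. It stays at this height as it turns
- knobC (a joint): turn of that knob, rad, clockwise from above; 0 fully open, 3.6 at most. Stiff (0.12 N m), stays where it is left, lowers the strap 4 mm per rad. No fixed stopping angle: once the strap bears on a foot, disc springs take up the turn and its force grows about 90 N per rad (0.36 N m per rad more torque); beyond about 30 N the knob turns back a little when let go
- strapC: steel hold-down strap of this station, 16 mm wide and 8 mm thick, origin at the underside of its nose, 13 mm on the +x side of the seat point and 27.5 mm up when fully open. It does not turn; it comes straight down on the rim of a seated foot when the knob is turned clockwise and goes up again when turned back. Starts partly down; a foot passes beneath only if it is higher than the foot
- disc: flat copper disc, 120 mm across, 4 mm thick; a bystander, origin under its middle
- punch1: blued steel chasing punch, bar 102 x 9 x 9 mm lying flat along its x, between two V-stations; a bystander, origin under its middle
- punch2: another such punch, between the other two V-stations; a bystander, origin under its middle
- punch3: another such punch, off to the left; a bystander, origin under its middle
- mallet: hornbeam mallet with pear-shaped head (68 mm thick), handle 260 mm towards its -x; a bystander, origin under its middle (of the head)
- bowl: copper bowl, 110 mm across, 50 mm high; a bystander, origin under its middle
There are look-alikes about, which are no part of the job. What is shaped like the part that bears vC_seat but turquoise is not meant.

How it is judged:
By the outcome, as a careful person would: the job done as asked, in the order asked, and still so for the second after the job is handed in, with the robot touching nothing.
Of stake1, stake2, stake3 only 2 to 3 are there at a start; the rules pass over those that are not, and their reading is None.
At some moment in a run one of stake1, stake2, stake3 may be knocked a few centimetres aside while the robot is not near it.
Once in a run the grip may slacken for a moment while it holds something.
It also fails if it takes over 210 s, if anything falls off the work surface, if the arm or the gripper's body presses on something with over 40 N, if the wrist force passes 120 N, or if a joint passes its speed limit or range.

## Working session

There is one attempt and no reset: what is moved stays moved. The work goes in short steps, Python scripts to look and compute and a shell command to move; the robot and the scene stay as the last step left them, time stands still between calls to the robot, and variables do not carry over. Pictures are saved under pics/ and viewed, about 12 in all and at most 16, crops included, and the job is handed in when it is done.

```bash
mkdir -p pics
python3 - <<'E'
from plant import *
import cv2,numpy as np
for n in("top","side"):
    s=snapshot(n); np.savez(n+"0.npz",**s); cv2.imwrite(f"pics/{n}0.png",s["pixels"][...,::-1]); print(n,s["fx"],s["fy"],s["cx"],s["cy"],s["pose"].round(3).tolist())
print(get_obs())
E
```

```text
top 387.47331248212316 387.47331248212316 323.1674688144747 198.8638818456031 [[0.012, -0.985, 0.172, 0.301], [-1.0, -0.016, -0.027, -0.012], [0.029, -0.172, -0.985, 0.993], [0.0, 0.0, 0.0, 1.0]]
side 516.4840912753612 516.4840912753612 329.3439578175575 211.49505763255976 [[0.999, -0.017, 0.046, 0.385], [-0.045, -0.68, 0.731, -1.157], [0.019, -0.733, -0.68, 1.125], [0.0, 0.0, 0.0, 1.0]]
{'clock': 0.1, 'joint_pos': array([ 8.49180417e+01,  2.05875948e+01,  6.39583069e-01, -1.48269405e-02,
       -7.01353491e+01, -1.65074065e+01]), 'qvel': array([ 0.03707902, -0.08199379,  0.18665884, -0.00721795, -0.00687369,
        0.0832828 ]), 'tau': array([-1.73181088e-03, -5.84159231e+01,  2.93749541e+01,  7.01553315e+00,
        1.01485377e-02, -4.53508744e-05]), 'tool_pos': array([0.24824518, 0.62724021, 0.2257268 ]), 'orientation': array([-1.79989677e+02, -8.38857504e-02, -1.11594421e+02]), 'force': array([ 0.08901836, -0.18376905, -0.51875462]), 'moment': array([-0.03701744,  0.04154802, -0.01288024]), 'opening': 0.08800541471201935}
```

View pics/top0.png

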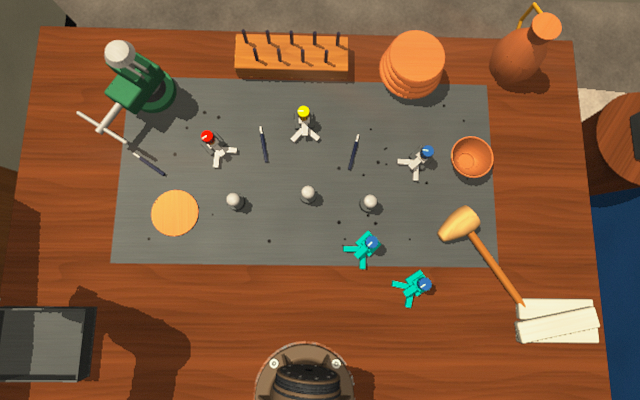

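View pics/side0.png

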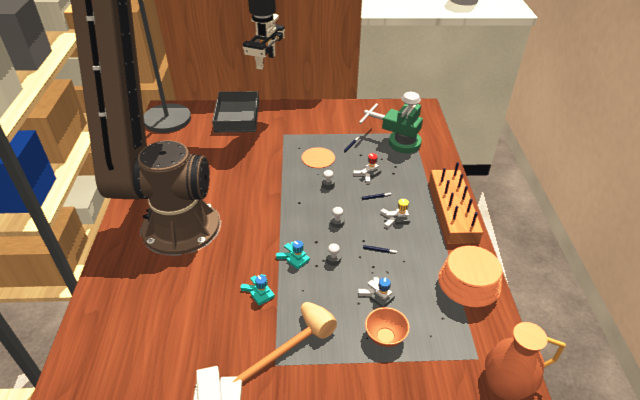

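Top view: the real stations have knobs that are red (207,137), yellow (303,112) and blue (427,151). The turquoise look-alikes are at (370,243) and (423,284). Three stakes stand at (235,200), (308,193) and (370,202). Next I'll locate them.

```bash
cat > h.py <<'E'
import numpy as np,cv2
def ray(s,u,v):
    T=s["pose"]; d=np.array([(u-s["cx"])/s["fx"],(v-s["cy"])/s["fy"],1.]); return T[:3,3],T[:3,:3]@d
def onz(s,u,v,z):
    o,d=ray(s,u,v); return o+d*(z-o[2])/d[2]
def dp(s,u,v):
    o,d=ray(s,u,v); return o+d*s["depth"][int(round(v)),int(round(u))]
def cloud(s):
    v,u=np.mgrid[:400,:640]; d=s["depth"]
    c=np.stack([(u-s["cx"])/s["fx"]*d,(v-s["cy"])/s["fy"]*d,d],-1)
    return c@s["pose"][:3,:3].T+s["pose"][:3,3]
def comps(m,amin=15):
    n,l,st,c=cv2.connectedComponentsWithStats(m.astype(np.uint8)); return [(l==i,st[i],c[i]) for i in range(1,n) if st[i][4]>=amin]
E
python3 - <<'E'
from h import *
for n in("top","side"):
    s=dict(np.load(n+"0.npz")); P=cloud(s); hsv=cv2.cvtColor(s["pixels"],cv2.COLOR_RGB2HSV); H,S,V=[hsv[...,i].astype(int) for i in range(3)]
    ok=(s["depth"]>0)&(P[...,0]>.3)&(P[...,0]<.85)&(abs(P[...,1])<.5)
    for nm,m in dict(red=((H<4)|(H>176))&(S>200)&(V>120),yel=(abs(H-29)<4)&(S>180)&(V>140),blue=(abs(H-108)<7)&(S>150)&(V>110)).items():
        for M,st,c in comps(m&ok&(P[...,2]>.03)): 
            top=M&(P[...,2]>.066); print(n,nm,c.round(),st[4],P[M].max(0).round(4),P[M].min(0).round(4),np.median(P[top],0).round(4) if top.any() else None)
    for M,st,c in comps(ok&(S<60)&(P[...,2]>.04)&(P[...,2]<.07),20): print(n,'grey',c.round(),st[4],P[M].mean(0).round(4),P[M].min(0).round(4),P[M].max(0).round(4))
    for M,st,c in comps(ok&(S<60)&(V>120)&(P[...,2]>.006)&(P[...,2]<.04),20): print(n,'white',c.round(),st[4],P[M].mean(0).round(4),P[M].min(0).round(4),P[M].max(0).round(4))
s=dict(np.load("top0.npz"));cv2.imwrite("pics/c1.png",cv2.resize(s["pixels"][90:230,180:450,::-1],None,fx=2.95,fy=2.95,interpolation=cv2.INTER_CUBIC))
E
```

```text
top red [207. 136.] 55 [0.6285 0.2658 0.0764] [0.6026 0.2372 0.0619] [0.617  0.2507 0.0717]
top yel [303. 111.] 92 [0.6996 0.0286 0.0757] [0.6727 0.0031 0.0652] [0.6839 0.0136 0.0712]
top blue [428. 151.] 72 [ 0.6009 -0.2834  0.0755] [ 0.5755 -0.3078  0.0659] [ 0.5869 -0.2975  0.0719]
top blue [372. 241.] 86 [ 0.3742 -0.1395  0.0758] [ 0.3481 -0.1671  0.0616] [ 0.3626 -0.1554  0.0725]
top grey [157.  91.] 119 [0.7396 0.3898 0.0521] [0.7199 0.3788 0.0401] [0.771  0.4133 0.067 ]
top grey [308. 192.] 149 [4.823e-01 2.000e-04 5.710e-02] [ 0.4672 -0.0153  0.0451] [0.4995 0.0169 0.0634]
top grey [233. 199.] 158 [0.4618 0.1818 0.0568] [0.4465 0.1663 0.0446] [0.4789 0.2005 0.0632]
top grey [370. 201.] 152 [ 0.4627 -0.1537  0.0567] [ 0.4471 -0.1715  0.0434] [ 0.48   -0.1388  0.0648]
top white [304. 131.] 269 [0.6518 0.0127 0.0198] [ 0.6243 -0.0262  0.0077] [0.689  0.0476 0.0346]
top white [218. 151.] 325 [0.5918 0.2337 0.0192] [0.5518 0.1897 0.0062] [0.6205 0.2834 0.0348]
top white [413. 164.] 292 [ 0.5662 -0.2709  0.0209] [ 0.5267 -0.3038  0.0061] [ 0.6024 -0.2325  0.0356]
side blue [298. 24
[... 479 characters left out ...]
e grey [334. 249.] 102 [ 0.4623 -0.1602  0.0548] [ 0.4465 -0.1722  0.0431] [ 0.4781 -0.1431  0.0629]
side white [367. 172.] 165 [0.5984 0.2307 0.0194] [0.5486 0.1816 0.0061] [0.6469 0.29   0.0384]
side white [329. 180.] 37 [0.4649 0.1846 0.024 ] [0.442  0.1663 0.0084] [0.4826 0.2169 0.0362]
side white [393. 216.] 203 [0.6592 0.0066 0.0203] [ 0.6243 -0.0321  0.0067] [0.7087 0.0487 0.0348]
side white [338. 218.] 53 [ 0.4858 -0.0008  0.0211] [ 0.4632 -0.0129  0.0115] [0.504  0.0142 0.0394]
side white [334. 255.] 52 [ 0.4648 -0.1559  0.0228] [ 0.4418 -0.1721  0.0157] [ 0.4822 -0.1405  0.0392]
side white [375. 290.] 284 [ 0.5686 -0.2833  0.0214] [ 0.5257 -0.3205  0.0065] [ 0.6199 -0.2295  0.0381]
```

View pics/c1.png

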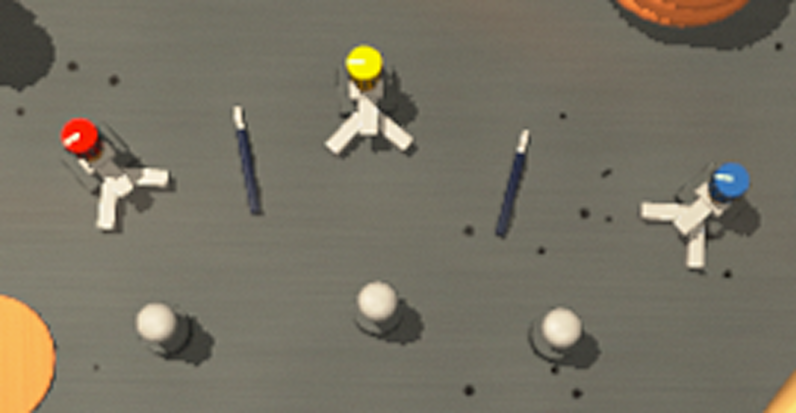

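```bash
R='[300,-430,25,0,0,0]'; python3 -m pendant '[[[300,-430,25,0,0,0],[300,-430,25,0,0,0],[300,-430,25,0,0,0],[300,-430,25,0,0,0],[300,-430,25,0,0,0],[300,-430,25,0,0,0],[300,-430,25,0,0,0],[300,-430,25,0,0,0],[300,-430,25,0,0,0],[300,-430,25,0,0,0]]]'
cat >> h.py <<'E'
from scipy.spatial.transform import Rotation as Ro
def shoot(name):
    from plant import get_obs,snapshot
    o=get_obs(); s=snapshot("wrist"); T=np.eye(4); T[:3,:3]=Ro.from_euler('xyz',o["orientation"],degrees=True).as_matrix(); T[:3,3]=o["tool_pos"]
    s["pose"]=T@s["tool_from_camera"]; np.savez(name+".npz",**s); return s
def wray(s,u,v):
    x=np.asarray(u)-s["cx"]; y=np.asarray(v)-s["cy"]; r=np.hypot(x,y)+1e-9; th=r/s["fx"]
    d=np.stack([np.sin(th)*x/r,np.sin(th)*y/r,np.cos(th)],-1); return s["pose"][:3,3],d@s["pose"][:3,:3].T
def wonz(s,u,v,z):
    o,d=wray(s,u,v); return o+d*((z-o[2])/d[...,2])[...,None]
def wcloud(s):
    v,u=np.mgrid[:400,:640]; o,d=wray(s,u,v); zc=d@s["pose"][:3,2]
    return o+d*(s["depth"]/np.maximum(zc,.05))[...,None]
def wpix(s,p):
    q=np.linalg.inv(s["pose"])@np.append(p,1); th=np.arctan2(np.hypot(q[0],q[1]),q[2]); a=np.arctan2(q[1],q[0]); return s["cx"]+s["fx"]*th*np.cos(a),s["cy"]+s["fx"]*th*np.sin(a)
def ortho(s,c,h,z,n=400):
    """orthographic picture of plane z, centred c, half-size h (m); up=+x left=+y"""
    g=np.linspace(h,-h,n); X,Y=np.meshgrid(c[0]+g,c[1]+g,indexing='ij')
    P=np.stack([X,Y,np.full_like(X,z),np.ones_like(X)],-1)@np.linalg.inv(s["pose"]).T
    th=np.arctan2(np.hypot(P[...,0],P[...,1]),P[...,2]); a=np.arctan2(P[...,1],P[...,0])
    return cv2.remap(s["pixels"],(s["cx"]+s["fx"]*th*np.cos(a)).astype(np.float32),(s["cy"]+s["fx"]*th*np.sin(a)).astype(np.float32),cv2.INTER_LINEAR)
E
python3 - <<'E'
from h import *
from plant import get_obs
s=shoot("w1"); print(s["tool_from_camera"].round(3).tolist(),s["fx"],s["cx"],s["cy"],get_obs()["joint_pos"].round(1),s["depth"][::100,::100].round(3))
cv2.imwrite("pics/w1.png",s["pixels"][...,::-1])
E
```

```text
clock: 1.35
tool_pos: [0.549, 0.1959, 0.2511]
orientation: [180.0, -0.0, -111.8]
force: [0.8, -0.2, 0.2]
opening: 0.088
[[1.0, -0.0, -0.0, 0.001], [0.0, 0.967, 0.254, -0.069], [0.0, -0.254, 0.967, -0.157], [0.0, 0.0, 0.0, 1.0]] 309.70691628693146 321.79891777006384 200.1322729862526 [ 39.   11.1  -9.1  -0.  -69.9  29.4] [[0.695 0.954 0.348 0.353 0.351 0.343 0.323]
 [0.618 0.28  0.386 0.389 0.387 0.383 0.375]
 [0.584 0.423 0.422 0.422 0.424 0.423 0.423]
 [0.482 0.065 0.111 0.464 0.464 0.072 0.058]]
```

View pics/w1.png

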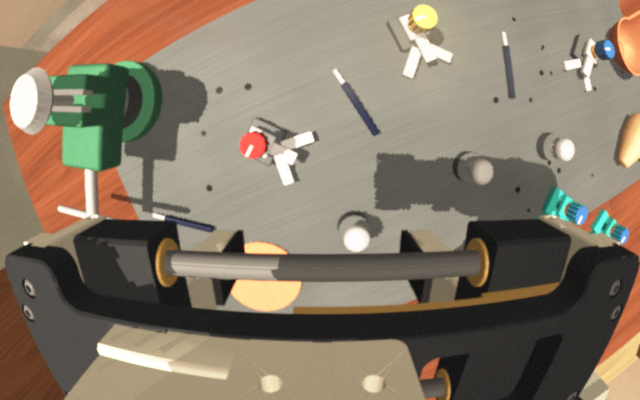

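The wrist view shows station A at about (265,150) with its V opening down and to the right. B is at (425,40), C at (590,55), and the stakes are at (356,237), (478,170) and (560,148). I'll go closer to A.

```bash
python3 -m pendant '[[[-53,62,-120,0,0,0],[-53,62,-120,0,0,0],[-53,62,-120,0,0,0],[-53,62,-120,0,0,0]]]'
python3 - <<'E'
from h import *
s=shoot("wA"); P=wcloud(s)
a=ortho(s,(.59,.23),.08,.014,400)[...,::-1].copy(); 
d=np.clip((P[...,2])*1000/80*255,0,255).astype(np.uint8)
s2=dict(s); s2["pixels"]=cv2.applyColorMap(d,cv2.COLORMAP_JET); b=ortho(s2,(.59,.23),.08,.014,400)
cv2.imwrite("pics/oA.png",np.hstack([a,b]))
hsv=cv2.cvtColor(s["pixels"],cv2.COLOR_RGB2HSV);H,S,V=[hsv[...,i].astype(int) for i in range(3)]
near=(np.hypot(P[...,0]-.615,P[...,1]-.251)<.025)
k=near&(P[...,2]>.068)&(P[...,2]<.08); print("knob top",k.sum(),P[k].mean(0),P[k].min(0),P[k].max(0))
near=(np.hypot(P[...,0]-.58,P[...,1]-.225)<.07)&(S<60)&(V>100)
for lo,hi in((.009,.017),(.024,.036)):
    m=near&(P[...,2]>lo)&(P[...,2]<hi); print(lo,m.sum(),P[m].mean(0),np.median(P[m][:,2]))
E
```

```text
clock: 1.9
tool_pos: [0.4936, 0.2604, 0.1303]
orientation: [179.9, -0.2, -111.4]
force: [0.6, -0.0, 0.7]
opening: 0.0873
knob top 1341 [0.61686323 0.25085712 0.07092297] [0.60175742 0.2354218  0.06800848] [0.6331331  0.266656   0.07334832]
0.009 2024 [0.59316871 0.23654546 0.01294264] 0.012961489199321163
0.024 1070 [0.59738214 0.23552175 0.0283214 ] 0.028162673345322714
```

View pics/oA.png

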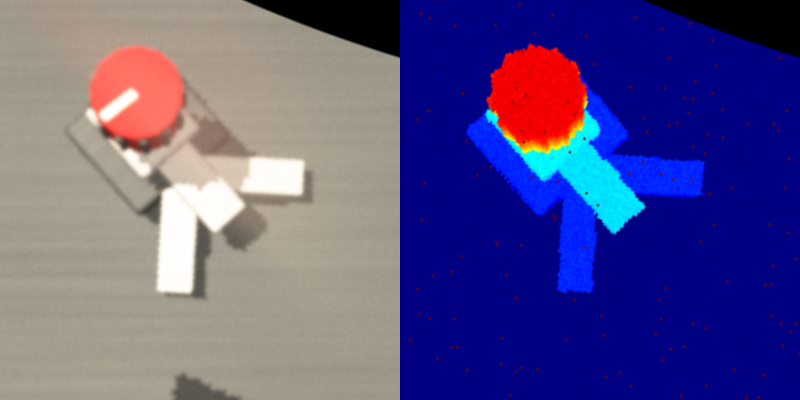

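```bash
cat >> h.py <<'E'
def station(s,kxy):
    P=wcloud(s); r=np.hypot(P[...,0]-kxy[0],P[...,1]-kxy[1]); ok=s["depth"]>0
    k=ok&(r<.03)&(P[...,2]>.0685)&(P[...,2]<.076)
    c,rad=cv2.minEnclosingCircle((P[k][:,:2]*1000).astype(np.float32)); c=np.array(c)
    c2=P[k][:,:2].mean(0)*1000
    near=ok&(r<.11)
    st=cv2.morphologyEx((near&(P[...,2]>.0225)&(P[...,2]<.04)).astype(np.uint8),cv2.MORPH_OPEN,np.ones((3,3)))
    M=max(comps(st,10),key=lambda t:t[1][4])[0]; z=np.median(P[M][:,2])
    Q=P[M][:,:2]*1000; Q=Q[np.hypot(*(Q-c2).T)>26]; q0=Q.mean(0); w=np.linalg.svd(Q-q0,full_matrices=False)[2][0]
    if w@(c2-q0)<0:w=-w
    # V arms
    m=cv2.morphologyEx((near&(P[...,2]>.009)&(P[...,2]<.0175)).astype(np.uint8),cv2.MORPH_OPEN,np.ones((3,3)))
    A=[]
    for Mm,stt,_ in comps(m,60):
        X=P[Mm][:,:2]*1000
        rc=cv2.minAreaRect(X.astype(np.float32)); A.append((np.round(rc[0],1),np.round(rc[1],1),round(rc[2],1),round(P[Mm][:,2].mean()*1000,1)))
    d=np.degrees(np.arctan2(w[1],w[0])); u=(c2-q0)/np.linalg.norm(c2-q0); tip=(Q-c2)@w
    print("knob",c.round(1),"r",round(rad,1),"mean",c2.round(1),"topz",P[k][:,2].mean().round(4)); print("strap topz",z.round(4),"dir",d.round(1),"by knob",np.degrees(np.arctan2(u[1],u[0])).round(1),"nose at",tip.min().round(1),"from knob (expect -49)"); 
    for a in A: print("arm",*a)
    for e in (w,u): print("seat",(c2-62*e).round(1))
E
python3 - <<'E'
from h import *
station(dict(np.load("wA.npz")),(.617,.251))
E
```

```text
knob [617.5 251.1] r 15.9 mean [616.9 250.9] topz 0.071
strap topz 0.0281 dir 36.5 by knob 41.6 nose at -48.6 from knob (expect -49)
arm [607.9 215.3] [58.6 24.7] 56.8 13.0
arm [590.9 251.9] [83.2 28.4] 30.4 12.9
seat [567.1 214. ]
seat [570.5 209.7]
```

```bash
python3 -m pendant '[[[60,-5,0,0,0,0],[122,-9,0,0,0,0],[122,-9,-45,0,0,0],[122,-9,-89,0,0,0],[122,-9,-89,0,0,0],[122,-9,-89,0,0,0]]]'
python3 -m pendant '[[[0,0,0,0,0,0],[0,0,0,0,0,0],[0,0,0,0,0,0],[0,0,0,0,0,0],[0,0,0,0,0,0],[0,0,0,0,0,0],[0,0,0,0,0,0],[0,0,0,0,0,0]]]' 1
python3 -c "
from plant import *
o=get_obs();print(o['joint_pos'].round(1),o['force'].round(2),o['moment'].round(3))"
```

```text
clock: 2.7
tool_pos: [0.6189, 0.2513, 0.045]
orientation: [-179.9, 0.1, -111.6]
force: [1.9, -0.8, 1.5]
opening: 0.0879
clock: 3.7
tool_pos: [0.6178, 0.2516, 0.0425]
orientation: [-180.0, 0.1, -111.6]
force: [1.1, 5.6, -2.2]
opening: 0.0293
[ 38.9  28.8 -12.4  -0.  -48.7  29.6] [ 1.08  5.64 -2.21] [ 1.808 -0.408  0.066]
```

```bash
python3 -m pendant '[[[0,0,0,0,0,9],[0,0,0,0,0,18],[0,0,0,0,0,27],[0,0,0,0,0,36],[0,0,0,0,0,45],[0,0,0,0,0,54],[0,0,0,0,0,63],[0,0,0,0,0,72],[0,0,0,0,0,80],[0,0,0,0,0,80]]]'
python3 -c "
from plant import *
o=get_obs();print(o['joint_pos'].round(1),o['force'].round(2),o['moment'].round(3))"
python3 -m pendant '[[[0,0,0,0,0,4],[0,0,0,0,0,8],[0,0,0,0,0,12],[0,0,0,0,0,12]]]'
python3 - <<'E'
from h import *
from plant import get_obs
o=get_obs();print(o['orientation'].round(1),o['moment'].round(3))
station(shoot("wA2"),(.617,.251))
E
```

```text
clock: 4.95
tool_pos: [0.6175, 0.2525, 0.0426]
orientation: [-179.9, 0.0, -31.4]
force: [-1.8, 8.4, -1.9]
opening: 0.0296
[ 3.890e+01  2.880e+01 -1.240e+01 -1.000e-01 -4.870e+01  1.097e+02] [-1.78  8.43 -1.95] [3.059 0.207 0.119]
clock: 5.45
tool_pos: [0.6174, 0.2526, 0.0426]
orientation: [-179.9, -0.0, -19.5]
force: [-1.1, 8.6, -2.3]
opening: 0.0291
[-179.9   -0.   -19.5] [3.159 0.401 0.122]h.py:43: RuntimeWarning: Mean of empty slice.
  Q=P[M][:,:2]*1000; Q=Q[np.hypot(*(Q-c2).T)>26]; q0=Q.mean(0); w=np.linalg.svd(Q-q0,full_matrices=False)[2][0]
  ret = um.true_divide(
Traceback (most recent call last):
  File "h.py", line 43, in station
    Q=P[M][:,:2]*1000; Q=Q[np.hypot(*(Q-c2).T)>26]; q0=Q.mean(0); w=np.linalg.svd(Q-q0,full_matrices=False)[2][0]
                                                                    ~~~~~~~~~~~~~~~~~~~~~~~~~~~~~~~~~~~~~~~~~~^^^
IndexError: index 0 is out of bounds for axis 0 with size 0
```

```bash
python3 -m pendant '[[[0,0,0,0,0,0],[0,0,0,0,0,0],[0,0,40,0,0,0],[0,0,87,0,0,0],[-50,-25,87,0,0,-10],[-100,-50,87,0,0,-20],[-155,-71,87,0,0,-29],[-155,-71,87,0,0,-29],[-155,-71,87,0,0,-29]]]' -1
cat >> h.py <<'E'
def stakes(s=None):
    from plant import snapshot
    out=[]
    for n in("top","side"):
        s=snapshot(n); P=cloud(s); S=cv2.cvtColor(s["pixels"],cv2.COLOR_RGB2HSV)[...,1]
        ok=(s["depth"]>0)&(P[...,0]>.35)&(P[...,0]<.75)&(abs(P[...,1])<.45)&(S<60)&(P[...,2]>.042)&(P[...,2]<.07)
        for M,st,c in comps(ok,20):
            p=P[M]; 
            if np.ptp(p[:,0])<.045 and np.ptp(p[:,1])<.045: print(n,c.round(),((p.min(0)+p.max(0))/2).round(4)[:2],p.max(0)[2].round(3))
    return s
E
python3 - <<'E'
from h import *
from plant import get_obs
stakes(); s=shoot("wA3"); station(s,(.617,.251)); cv2.imwrite("pics/wA3.png",s["pixels"][...,::-1]); print(get_obs()['joint_pos'].round(1))
E
```

```text
clock: 6.62
tool_pos: [0.4628, 0.1796, 0.1303]
orientation: [-179.9, -0.0, -48.5]
force: [0.7, -0.1, 0.8]
opening: 0.0878
top [308. 192.] [0.4835 0.0008] 0.063
top [234. 199.] [0.4613 0.1818] 0.063
top [370. 200.] [ 0.464  -0.1549] 0.064
side [328. 174.] [0.4629 0.18  ] 0.062
side [337. 211.] [ 0.4826 -0.0041] 0.062
side [333. 249.] [ 0.4625 -0.1587] 0.065
knob [614.2 247.6] r 15.7 mean [611.  245.5] topz 0.071
strap topz 0.0346 dir 117.5 by knob 40.6 nose at -17.3 from knob (expect -49)
arm [590.  250.3] [79.6 29.3] 30.9 13.0
arm [622.6 230.2] [27.2 12. ] 40.9 13.0
arm [599.4 205.9] [35.6 15.2] 88.8 12.9
seat [639.6 190.5]
seat [564.  205.1]
[ 43.9   8.9 -29.1   0.  -52.   87.5]
```

View pics/wA3.png

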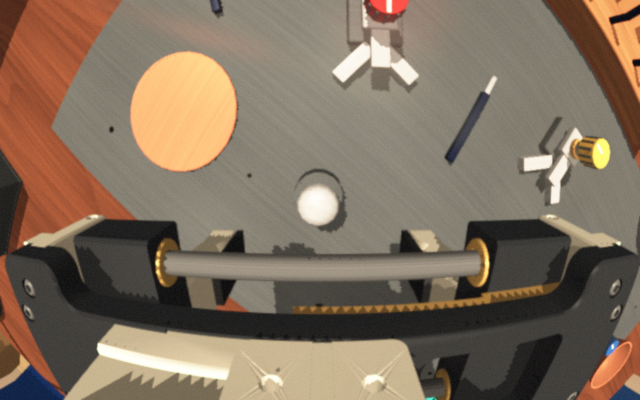

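Strap A is now clear, with its top at 34.6 mm. The left stake is under the gripper at wrist pixel (318,205), so I'll go down and grip it.

```bash
python3 - <<'E'
from h import *
s=dict(np.load("wA3.npz"));P=wcloud(s);m=(np.hypot(P[...,0]-.462,P[...,1]-.18)<.04)&(P[...,2]>.044)&(P[...,2]<.064);print(P[m].min(0),P[m].max(0))
E
python3 -m pendant '[[[0,0,-50,0,0,0],[0,0,-101,0,0,0],[0,0,-101,0,0,0],[0,0,-101,0,0,0]]]'
python3 -m pendant '[[[0,0,0,0,0,0],[0,0,0,0,0,0],[0,0,0,0,0,0],[0,0,0,0,0,0],[0,0,0,0,0,0],[0,0,0,0,0,0],[0,0,0,0,0,0]]]' 1
```

```text
[0.44622521 0.16636594 0.04410688] [0.4801606  0.20003733 0.06056422]
clock: 7.28
tool_pos: [0.4635, 0.1802, 0.0295]
orientation: [-180.0, -0.0, -48.6]
force: [0.8, 1.2, 0.4]
opening: 0.0875
clock: 8.15
tool_pos: [0.4624, 0.1797, 0.0286]
orientation: [-180.0, -0.0, -48.6]
force: [-0.7, 0.9, 2.2]
opening: 0.0328
```

```bash
python3 -m pendant '[[[16,-3,0,0,0,0],[32,-5,0,0,0,0],[48,-8,0,0,0,0],[64,-10,0,0,0,0],[74,-1,0,0,0,0],[84,8,0,0,0,0],[94,17,0,0,0,0],[97,20,0,0,0,0],[97,20,0,0,0,0]]]'
python3 -m pendant '[[[3,2.7,0,0,0,0],[6,5.4,0,0,0,0],[9,8,0,0,0,0],[9,8,0,0,0,0]]]'
python3 -m pendant '[[[1.1,1,0,0,0,0],[2.2,2,0,0,0,0],[2.2,2,0,0,0,0]]]'
```

```text
clock: 9.28
tool_pos: [0.5603, 0.2004, 0.0286]
orientation: [-179.9, -0.0, -48.6]
force: [2.7, 0.0, 0.9]
opening: 0.0329
clock: 9.78
tool_pos: [0.5685, 0.2079, 0.0286]
orientation: [-180.0, 0.0, -48.6]
force: [-1.5, -1.4, 3.8]
opening: 0.0326
clock: 10.15
tool_pos: [0.5692, 0.2086, 0.0288]
orientation: [179.8, 0.0, -48.6]
force: [-6.8, -4.0, 12.4]
opening: 0.0329
```

```bash
python3 -m pendant '[[[-1.5,-1.3,0,0,0,0],[-1.5,-1.3,0,0,0,0],[-1.5,-1.3,0,0,0,0],[-1.5,-1.3,0,0,0,0],[0,0,50,0,0,0],[0,0,100,0,0,0],[-34,-30,100,0,0,0],[-67,-60,100,0,0,0],[-67,-60,100,0,0,0],[-67,-60,100,0,0,0]]]' -1
cat >> h.py <<'E'
def head(s,c):
    P=wcloud(s);m=(s["depth"]>0)&(np.hypot(P[...,0]-c[0],P[...,1]-c[1])<.03)&(P[...,2]>.044)&(P[...,2]<.064)
    m=comps(m,40)[0][0] if comps(m,40) else m
    (c2,r)=cv2.minEnclosingCircle((P[m][:,:2]*1000).astype(np.float32)); mm=m&(P[...,2]>.0575); print("head circ",np.round(c2,1),"r",round(r,1),"mean",(P[m][:,:2].mean(0)*1000).round(1),"top",(P[mm].mean(0)*1000).round(1))
E
python3 - <<'E'
from h import *
from plant import get_obs
s=shoot("wA4"); station(s,(.617,.251)); head(s,(.57,.21)); print(get_obs()["tool_pos"])
a=ortho(s,(.59,.23),.06,.03,400)[...,::-1]; P=wcloud(s); s2=dict(s); s2["pixels"]=cv2.applyColorMap(np.clip(P[...,2]*1000/80*255,0,255).astype(np.uint8),cv2.COLORMAP_JET)
cv2.imwrite("pics/oA4.png",np.hstack([a,ortho(s2,(.59,.23),.06,.03,400)]))
E
```

```text
clock: 11.4
tool_pos: [0.5042, 0.15, 0.1291]
orientation: [-179.9, -0.0, -48.6]
force: [-0.4, 1.1, 0.5]
opening: 0.0878
knob [615.8 250.3] r 15.4 mean [614.3 248.5] topz 0.071
strap topz 0.0346 dir -42.5 by knob 41.8 nose at -11.6 from knob (expect -49)
arm [590.5 252. ] [81.3 26. ] 30.7 12.9
arm [614.9 224.1] [81.  26.1] 51.7 12.9
seat [568.6 290.4]
seat [568.1 207.2]
head circ [570.9 209.2] r 17.1 mean [570.6 208.9] top [570.8 209.   58.4]
[0.50431403 0.15017565 0.12882199]
```

View pics/oA4.png

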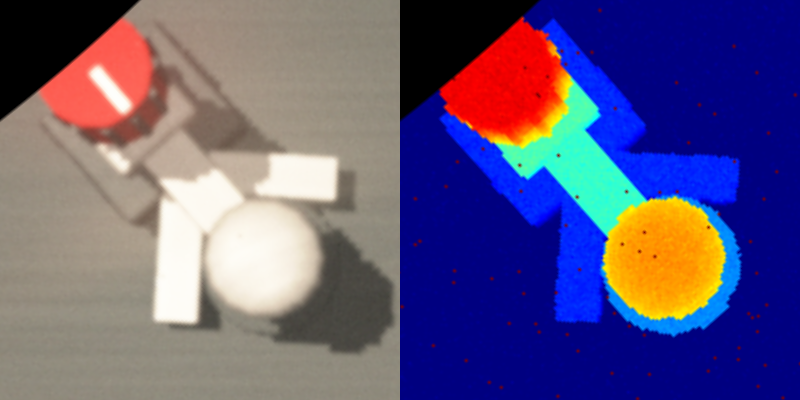

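Head measured at (570.9, 209.2), against a predicted seat of (570.5, 209.7). I'll give the foot a gentle low nudge with shut fingers to confirm it bears on both faces.

```bash
python3 -m pendant '[[[15,13,0,0,0,0],[30,26.5,0,0,0,0],[30,26.5,0,0,0,0],[30,26.5,-60,0,0,0],[30,26.5,-120,0,0,0],[30,26.5,-120,0,0,0]]]' 1
python3 -m pendant '[[[4,3.5,0,0,0,0],[8,7,0,0,0,0],[11,9.8,0,0,0,0],[12.5,11.1,0,0,0,0],[13.5,12,0,0,0,0],[13.5,12,0,0,0,0]]]'
python3 -m pendant '[[[0.8,0.7,0,0,0,0],[1.5,1.3,0,0,0,0],[1.5,1.3,0,0,0,0]]]'
```

```text
clock: 12.2
tool_pos: [0.5315, 0.1746, 0.0051]
orientation: [179.6, 0.0, -48.6]
force: [-0.3, 0.1, 1.2]
opening: 0.0333
clock: 12.95
tool_pos: [0.5467, 0.1879, 0.0085]
orientation: [180.0, 0.0, -48.6]
force: [-1.5, -0.2, 0.9]
opening: 0.0007
clock: 13.32
tool_pos: [0.5471, 0.1884, 0.008]
orientation: [179.8, 0.0, -48.6]
force: [-4.4, -2.5, 3.1]
opening: 0.0004
```

```bash
python3 -m pendant '[[[-8,-7,0,0,0,0],[-8,-7,60,0,0,0],[-8,-7,120,0,0,0],[25,25,120,0,0,0],[69.3,62.5,120,0,0,0],[69.3,62.5,120,0,0,0],[69.3,62.5,75,0,0,0],[69.3,62.5,34,0,0,0],[69.3,62.5,34,0,0,0]]]' -1
python3 -m pendant '[[[0,0,0,0,0,0],[0,0,0,0,0,0],[0,0,0,0,0,0],[0,0,0,0,0,0],[0,0,0,0,0,0],[0,0,0,0,0,0],[0,0,0,0,0,0]]]' 1
python3 -c "
from plant import *
o=get_obs();print(o['joint_pos'].round(1),o['force'].round(2),o['moment'].round(3))"
python3 -m pendant '[[[0,0,0,0,0,-8],[0,0,0,0,0,-16],[0,0,0,0,0,-24],[0,0,0,0,0,-32],[0,0,0,0,0,-40],[0,0,0,0,0,-48],[0,0,0,0,0,-55],[0,0,0,0,0,-55]]]'
python3 -c "
from plant import *
o=get_obs();print(o['joint_pos'].round(1),o['force'].round(2),o['moment'].round(3))"
```

```text
clock: 14.45
tool_pos: [0.6155, 0.2501, 0.0395]
orientation: [179.7, 0.0, -48.6]
force: [-0.1, -0.5, 1.0]
opening: 0.0842
clock: 15.32
tool_pos: [0.6175, 0.2523, 0.0425]
orientation: [180.0, 0.0, -48.6]
force: [-2.7, 2.2, 2.7]
opening: 0.0296
[ 38.9  28.8 -12.3  -0.  -48.8  92.5] [-2.73  2.25  2.72] [0.674 0.914 0.008]
clock: 16.32
tool_pos: [0.6176, 0.2518, 0.0425]
orientation: [180.0, -0.0, -103.6]
force: [-2.0, 0.3, 0.7]
opening: 0.0291
[ 38.9  28.8 -12.3  -0.  -48.8  37.6] [-1.99  0.33  0.72] [ 0.12   0.753 -0.17 ]
```

```bash
m(){ python3 -c "
from plant import *
o=get_obs();print(o['orientation'][2].round(1),o['force'].round(2),o['moment'].round(3))"; }
python3 -m pendant '[[[0,0,0,0,0,-4],[0,0,0,0,0,-4]]]' >/dev/null; m
python3 -m pendant '[[[0,0,0,0,0,-4],[0,0,0,0,0,-4]]]' >/dev/null; m
python3 -m pendant '[[[0,0,0,0,0,-4],[0,0,0,0,0,-4]]]' >/dev/null; m
```

```text
-107.4 [-2.34 -0.29  2.33] [ 0.098  0.939 -0.136]
-111.4 [-2.87  0.42  3.15] [ 0.003  1.078 -0.119]
-115.4 [-4.1  -0.36  4.03] [-0.137  1.296 -0.095]
```

```bash
m(){ python3 -c "
from plant import *
o=get_obs();print(o['orientation'][2].round(1),o['force'].round(2),o['moment'].round(3))"; }
python3 -m pendant '[[[0,0,0,0,0,-4],[0,0,0,0,0,-8],[0,0,0,0,0,-8]]]' >/dev/null; m
python3 -m pendant '[[[0,0,0,0,0,-4],[0,0,0,0,0,-8],[0,0,0,0,0,-8]]]' >/dev/null; m
python3 -m pendant '[[[0,0,0,0,0,-4],[0,0,0,0,0,-4]]]' >/dev/null; m
python3 -m pendant '[[[0,0,0,0,0,-4],[0,0,0,0,0,-4]]]' >/dev/null; m
```

```text
-123.4 [-3.64 -0.74  3.22] [-0.215  1.48  -0.114]
-131.4 [-5.28 -1.1   4.42] [-0.413  1.68  -0.069]
-135.4 [-4.07 -1.15  4.03] [-0.416  1.769 -0.105]
-139.4 [-5.29 -0.66  4.01] [-0.406  1.761 -0.112]
```

```bash
m(){ python3 -c "
from plant import *
o=get_obs();print(o['orientation'][2].round(1),o['force'].round(2),o['moment'].round(3))"; }
python3 -m pendant '[[[0,0,0,0,0,-4],[0,0,0,0,0,-4],[0,0,0,0,0,-4]]]' >/dev/null; m
python3 -m pendant '[[[0,0,0,0,0,-4],[0,0,0,0,0,-4],[0,0,0,0,0,-4]]]' >/dev/null; m
python3 -m pendant '[[[0,0,0,0,0,-4],[0,0,0,0,0,-4],[0,0,0,0,0,-4]]]' >/dev/null; m
python3 -m pendant '[[[0,0,0,0,0,-4],[0,0,0,0,0,-4],[0,0,0,0,0,-4]]]' >/dev/null; m
python3 -m pendant '[[[0,0,0,0,0,-4],[0,0,0,0,0,-4],[0,0,0,0,0,-4]]]' >/dev/null; m
```

```text
-143.4 [-5.79 -1.56  4.31] [-0.405  1.854 -0.013]
-147.4 [-5.85 -1.55  4.46] [-0.442  1.859 -0.023]
-151.4 [-5.   -1.8   4.44] [-0.439  1.842 -0.052]
-155.4 [-5.5  -1.77  5.06] [-0.487  1.963 -0.011]
-159.4 [-4.53 -1.96  4.96] [-0.453  1.938 -0.082]
```

```bash
cat >> h.py <<'E'
def strapz(kn,ang):
    from plant import snapshot
    d=np.array([np.cos(np.radians(ang)),np.sin(np.radians(ang))])
    L=[(n,snapshot(n)) for n in("top","side")]+[("wrist",shoot("tmp"))]
    for n,s in L:
        P=(wcloud if n=="wrist" else cloud)(s); q=P[...,:2]-np.array(kn); a=q@d; b=q@np.array([-d[1],d[0]])
        m=(s["depth"]>0)&(a<-.022)&(a>-.047)&(abs(b)<.007)&(P[...,2]<.04)&(P[...,2]>.019)
        hd=(s["depth"]>0)&(np.hypot(a+.062,b)<.02)&(P[...,2]>.045)&(P[...,2]<.066)
        print(n,m.sum(),(np.percentile(P[m][:,2],[10,50,90])*1000).round(1) if m.any() else None,"head",hd.sum(),((P[hd][:,:2].min(0)+P[hd][:,:2].max(0))*500).round(1) if hd.any() else None)
E
python3 - <<'E'
from h import *
strapz((.6173,.2515),41.6)
E
```

```text
top 0 None head 49 [569.6 204.3]
side 16 [23.5 26.2 31.1] head 63 [568.7 205.5]
wrist 809 [27.  27.7 28.5] head 2076 [571.8 206.8]
```

Run:
```python
from h import *
for f in("wA","wA3","wA4","tmp"):
    s=dict(np.load(f+".npz")); P=wcloud(s); ok=(s["depth"]>0)&(np.hypot(P[...,0]-.585,P[...,1]-.223)<.05)
    m=ok&(P[...,2]>.010)&(P[...,2]<.0165); b=ok&(abs(P[...,2])<.005)
    d=np.radians(41.6);q=P[...,:2]-np.array([.6173,.2515]);a=q@[np.cos(d),np.sin(d)];bb=q@[-np.sin(d),np.cos(d)]
    st=ok&(a<-.022)&(a>-.045)&(abs(bb)<.007)&(P[...,2]>.019)&(P[...,2]<.04)
    ft=ok&(np.hypot(a+.062,bb)<.023)&(P[...,2]>.0165)&(P[...,2]<.026)
    print(f,m.sum(),np.median(P[m][:,2]),b.sum(),np.median(P[b][:,2]),"strap",st.sum(),np.median(P[st][:,2]),"foot",ft.sum(),np.median(P[ft][:,2]) if ft.any() else 0)
```

```text
wA 1986 0.012982610443090181 5525 -0.0003559984739217592 strap 460 0.027881442770803344 foot 8 0.023346689509356672
wA3 1887 0.013008759926096847 5400 -0.00033114195408565084 strap 445 0.03435753306603684 foot 0 0
wA4 2022 0.012989668516782488 3790 -0.0003701783304078665 strap 429 0.03430604532662329 foot 483 0.02098211099265679
tmp 2535 0.012845541312029751 4019 -0.00044978050197083674 strap 737 0.027698052601737466 foot 1236 0.020768604691201203
```

```bash
cat > m.py <<'E'
from plant import *
o=get_obs();print(o['orientation'][2].round(1),o['force'].round(1),o['moment'].round(3),'tau6',o['tau'][5].round(3),'w6',o['qvel'][5].round(2))
E
python3 - <<'E'
from h import *
s=dict(np.load("wA4.npz"));P=wcloud(s);r=np.hypot(P[...,0]-.5707,P[...,1]-.2095)
m=(s["depth"]>0)&(r<.0215)&(r>.0175)&(P[...,2]>.01)&(P[...,2]<.03); print(np.histogram(P[m][:,2]*1000,bins=np.arange(12,31)))
E
python3 m.py
python3 -m pendant '[[[0,0,0,0,0,-2]]]' >/dev/null; python3 m.py
python3 -m pendant '[[[0,0,0,0,0,-2]]]' >/dev/null; python3 m.py
python3 -m pendant '[[[0,0,0,0,0,0]]]' >/dev/null; python3 m.py
python3 - <<'E'
from h import *
strapz((.6173,.2515),41.6)
E
```

```text
(array([  0,   0,   0,   0,   0,   0,   0,  40, 161, 172,  27,   0,   0,
         0,   0,   0,   0,   0]), array([12, 13, 14, 15, 16, 17, 18, 19, 20, 21, 22, 23, 24, 25, 26, 27, 28,
       29, 30]))
-159.4 [-5.4 -1.4  5. ] [-0.459  2.012 -0.007] tau6 0.022 w6 -0.06
-161.4 [-5.8 -2.4  5.1] [-0.418  2.039  0.255] tau6 0.451 w6 -16.56
-163.4 [-5.5 -1.2  5. ] [-0.471  2.069  0.219] tau6 0.236 w6 -15.8
-163.4 [-5.6 -0.9  4.9] [-0.434  2.068  0.063] tau6 -0.309 w6 0.63
top 0 None head 70 [569.4 204.8]
side 14 [22.1 26.7 29.9] head 65 [568.5 207.4]
wrist 908 [26.8 27.6 28.5] head 2503 [571.7 207.5]
```

Run:
```python
from h import *
d=np.radians(41.6)
for f in("wA","wA4","tmp"):
    s=dict(np.load(f+".npz")); P=wcloud(s); q=P[...,:2]-np.array([.6173,.2515]);a=q@[np.cos(d),np.sin(d)];bb=q@[-np.sin(d),np.cos(d)]
    for lo in range(-50,-18,4):
        m=(s["depth"]>0)&(a>lo/1e3)&(a<(lo+4)/1e3)&(abs(bb)<.006)&(P[...,2]<.042)&(P[...,2]>.018); print(f,lo,m.sum(),(np.median(P[m][:,2])*1000).round(2) if m.any() else None,end='; ')
    print()
cv2.imwrite("pics/tmp.png",dict(np.load("tmp.npz"))["pixels"][...,::-1])
```

```text
wA -50 50 27.83; wA -46 71 27.97; wA -42 70 27.98; wA -38 67 27.88; wA -34 68 27.86; wA -30 68 27.79; wA -26 68 27.83; wA -22 68 27.98; 
wA4 -50 0 None; wA4 -46 27 34.37; wA4 -42 71 34.35; wA4 -38 67 33.99; wA4 -34 73 34.4; wA4 -30 75 34.46; wA4 -26 65 34.53; wA4 -22 69 34.22; 
tmp -50 73 27.38; tmp -46 128 27.67; tmp -42 125 27.62; tmp -38 128 27.74; tmp -34 127 27.67; tmp -30 126 27.65; tmp -26 121 27.6; tmp -22 112 27.6;
```

View pics/tmp.png

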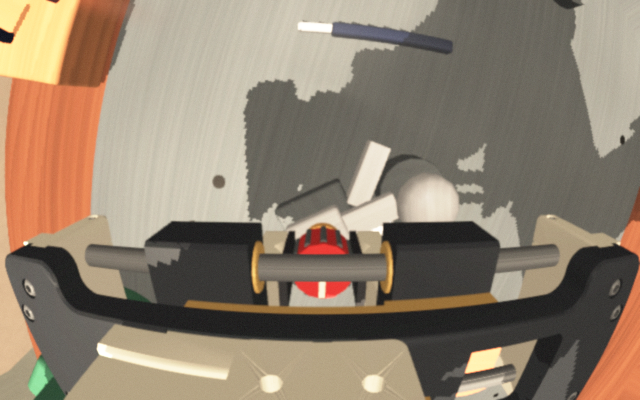

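The wrist shot shows the knob index at (323,288), so there was no slip. The strap is stopped about 0.3 rad past contact, roughly 28 N, and the torque while moving (0.22–0.25 N·m) agrees. I'll ease back 3° and release with a small opening.

```bash
python3 -m pendant '[[[0,0,0,0,0,3],[0,0,0,0,0,3]]]'; python3 m.py
python3 -m pendant '[[[0,0,0,0,0,3],[0,0,0,0,0,3],[0,0,0,0,0,3],[0,0,30,0,0,3],[0,0,87,0,0,3],[0,0,87,0,0,3]]]' 0.1
python3 - <<'E'
from h import *
strapz((.6173,.2515),41.6); s=dict(np.load("tmp.npz")); head(s,(.571,.209))
a=ortho(s,(.6173,.2515),.03,.072,300)[...,::-1]; cv2.imwrite("pics/kA.png",a); stakes()
E
```

```text
clock: 21.12
tool_pos: [0.6173, 0.2515, 0.0425]
orientation: [-180.0, -0.1, -160.3]
force: [-5.1, -1.1, 4.4]
opening: 0.0292
-160.3 [-5.1 -1.1  4.4] [-0.5    2.041  0.141] tau6 0.162 w6 -1.06
clock: 21.88
tool_pos: [0.621, 0.2536, 0.1351]
orientation: [179.9, 0.5, -157.5]
force: [0.2, 0.7, -0.3]
opening: 0.0393
top 30 [27.1 28.7 31.5] head 150 [570.1 209.6]
side 18 [20.6 26.9 29.2] head 63 [569.  208.8]
wrist 452 [26.8 27.7 28.5] head 1382 [571.6 210. ]
head circ [571.4 209.9] r 17.2 mean [573.7 209.2] top [571.8 209.8  58.3]
top [224. 156.] [0.5698 0.2099] 0.064
top [329. 170.] [ 0.5378 -0.0531] 0.063
top [308. 192.] [0.4832 0.0008] 0.063
side [360. 168.] [0.5688 0.2055] 0.063
side [337. 211.] [ 0.4827 -0.005 ] 0.064
side [357. 223.] [ 0.5377 -0.0561] 0.062
```

```bash
cat >> h.py <<'E'
def index(s,kxy):
    "world angle of the white mark on the knob top"
    P=wcloud(s); hsv=cv2.cvtColor(s["pixels"],cv2.COLOR_RGB2HSV); q=P[...,:2]-np.array(kxy)
    k=(s["depth"]>0)&(P[...,2]>.067)&(P[...,2]<.077)&(np.hypot(q[...,0],q[...,1])<.02)
    q=P[k][:,:2]; c=np.array(cv2.minEnclosingCircle((q*1000).astype(np.float32))[0])/1000
    w=q[hsv[k][:,1]<110]; d=w.mean(0)-c; far=w-c; v=np.linalg.svd(w-w.mean(0),full_matrices=False)[2][0]; v=v*np.sign(v@d)
    print("index",len(w),"centroid",np.degrees(np.arctan2(d[1],d[0])).round(1),"axis",np.degrees(np.arctan2(v[1],v[0])).round(1),"c",(c*1000).round(1))
E
python3 - <<'E'
from h import *
for f in("wA","wA4","tmp"): index(dict(np.load(f+".npz")),(.6173,.2515))
E
```

```text
index 170 centroid 143.6 axis 106.5 c [617.4 251.4]
index 147 centroid -140.4 axis -60.4 c [617.3 250.9]
index 158 centroid 107.9 axis 103.7 c [617.5 251.3]
```

```bash
sed -i 's/w=q\[hsv\[k\]\[:,1\]<110\]/w=q[(hsv[k][:,1]<90)\&(hsv[k][:,2]>150)\&(np.hypot(*(q-c).T)<.0135)]/' h.py
python3 - <<'E'
from h import *
for f in("wA","wA4","tmp"): index(dict(np.load(f+".npz")),(.6173,.2515))
E
```

```text
index 103 centroid 127.3 axis 127.9 c [617.4 251.4]
index 96 centroid -141.6 axis -141.3 c [617.3 250.9]
index 99 centroid 108.3 axis 107.2 c [617.5 251.3]
```

```bash
python3 -m pendant '[[[-10,-48,0,0,0,9],[-25,-100,0,0,0,18],[-40,-150,0,0,0,28],[-45,-192,0,0,0,37],[-45,-192,0,0,0,37],[-45,-192,0,0,0,37]]]' -1
python3 - <<'E'
from h import *
from plant import get_obs
print(get_obs()['joint_pos'].round(1))
s=shoot("wB"); station(s,(.684,.014)); index(s,(.684,.014)); P=wcloud(s)
a=ortho(s,(.655,.01),.06,.014,400)[...,::-1]; s2=dict(s); s2["pixels"]=cv2.applyColorMap(np.clip(P[...,2]*1000/80*255,0,255).astype(np.uint8),cv2.COLORMAP_JET)
cv2.imwrite("pics/oB.png",np.hstack([a,ortho(s2,(.655,.01),.06,.014,400)]))
E
```

```text
clock: 22.88
tool_pos: [0.5729, 0.0598, 0.129]
orientation: [180.0, -0.0, -120.7]
force: [0.4, 0.9, 0.2]
opening: 0.0867
[ 25.4  16.1 -19.5   0.  -54.4  33.9]
knob [686.7  14.5] r 15.8 mean [686.4  14.5] topz 0.071
strap topz 0.0281 dir 4.8 by knob 4.6 nose at -48.7 from knob (expect -49)
arm [661.7  -7.4] [69.4 26.5] 17.6 12.8
arm [665.9  30.9] [27.1 83.5] 84.1 12.9
seat [624.7   9.3]
seat [624.6   9.5]
index 142 centroid 90.3 axis 91.3 c [687.1  14.1]
```

View pics/oB.png

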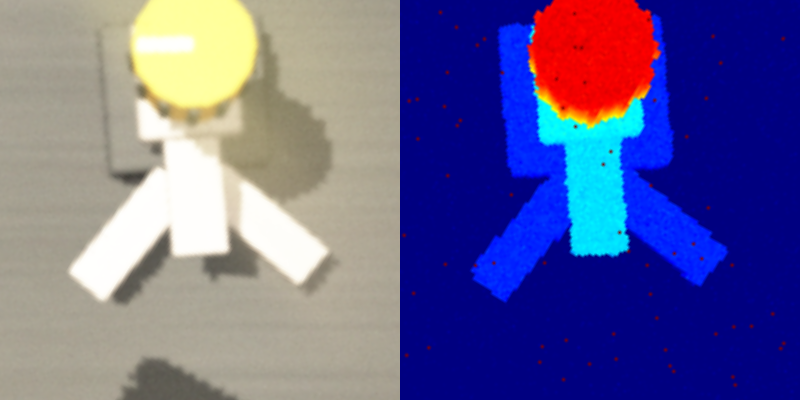

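Station B: knob (686.8, 14.4), axis 4.8°, seat (625, 9.3), strap low with its top at 28 mm. I'll open it.

```bash
python3 -m pendant '[[[55,-22,0,0,0,0],[114,-46,0,0,0,0],[114,-46,0,0,0,0],[114,-46,-45,0,0,0],[114,-46,-87,0,0,0],[114,-46,-87,0,0,0]]]'
python3 -m pendant '[[[0,0,0,0,0,0],[0,0,0,0,0,0],[0,0,0,0,0,0],[0,0,0,0,0,0],[0,0,0,0,0,0],[0,0,0,0,0,0],[0,0,0,0,0,0]]]' 1; python3 m.py
python3 -m pendant '[[[0,0,0,0,0,9],[0,0,0,0,0,18],[0,0,0,0,0,27],[0,0,0,0,0,36],[0,0,0,0,0,45],[0,0,0,0,0,54],[0,0,0,0,0,63],[0,0,0,0,0,72],[0,0,0,0,0,80],[0,0,0,0,0,86]]]'; python3 m.py
python3 -m pendant '[[[0,0,0,0,0,0],[0,0,0,0,0,0],[0,0,0,0,0,0],[0,0,40,0,0,0],[0,0,87,0,0,0],[0,0,87,0,0,0]]]' 0.1
python3 - <<'E'
from h import *
strapz((.6868,.0144),4.8); index(dict(np.load("tmp.npz")),(.6868,.0144)); stakes()
E
```

```text
clock: 23.68
tool_pos: [0.6838, 0.0144, 0.0387]
orientation: [179.7, -0.3, -120.6]
force: [0.5, 0.4, 0.4]
opening: 0.0879
clock: 24.55
tool_pos: [0.6874, 0.0146, 0.0426]
orientation: [-180.0, 0.1, -120.6]
force: [1.2, 3.9, 0.1]
opening: 0.0296
-120.6 [1.2 3.9 0.1] [ 1.175 -0.259  0.063] tau6 -0.057 w6 -0.11
clock: 25.8
tool_pos: [0.6872, 0.0156, 0.0426]
orientation: [-179.9, 0.0, -34.4]
force: [-0.8, 7.4, 1.5]
opening: 0.0296
-34.4 [-0.8  7.4  1.5] [ 2.765  0.241 -0.155] tau6 -1.001 w6 46.92
clock: 26.55
tool_pos: [0.6895, 0.014, 0.1344]
orientation: [-179.7, -0.3, -34.6]
force: [0.5, 0.4, -0.4]
opening: 0.0395
top 53 [31.8 34.8 36.5] head 0 None
side 29 [27.1 33.2 36.9] head 0 None
wrist 370 [32.9 33.8 34.7] head 0 None
index 104 centroid 175.9 axis 178.1 c [687.1  14.3]
top [227. 156.] [0.5701 0.2032] 0.062
top [329. 170.] [ 0.538  -0.0531] 0.062
top [308. 192.] [0.4831 0.0008] 0.062
side [360. 168.] [0.5686 0.207 ] 0.063
side [337. 211.] [ 0.4828 -0.0035] 0.066
side [357. 223.] [ 0.538  -0.0584] 0.065
```

```bash
python3 -m pendant '[[[-40,-3,0,0,0,-10],[-80,-6,0,0,0,-20],[-120,-9,0,0,0,-30],[-160,-12,0,0,0,-40],[-203,-15,0,0,0,-50.6],[-203,-15,0,0,0,-50.6],[-203,-15,0,0,0,-50.6],[-203,-15,-50,0,0,-50.6],[-203,-15,-101,0,0,-50.6],[-203,-15,-101,0,0,-50.6]]]' -1
python3 -m pendant '[[[0,0,0,0,0,0],[0,0,0,0,0,0],[0,0,0,0,0,0],[0,0,0,0,0,0],[0,0,0,0,0,0],[0,0,0,0,0,0],[0,0,0,0,0,0]]]' 1; python3 m.py
```

```text
clock: 28.05
tool_pos: [0.4817, -0.0021, 0.0252]
orientation: [179.5, -0.1, -85.2]
force: [-0.5, 0.8, 0.3]
opening: 0.0876
clock: 28.92
tool_pos: [0.484, -0.001, 0.0287]
orientation: [-180.0, 0.0, -85.2]
force: [-0.9, 0.6, 4.7]
opening: 0.0322
-85.2 [-0.9  0.6  4.7] [ 0.174  0.283 -0.003] tau6 0.005 w6 -0.15
```

```bash
python3 -m pendant '[[[16,9,0,0,0,0],[34,17,0,0,0,0],[54,21,0,0,0,0],[70,14,0,0,0,0],[84,6,0,0,0,0],[100,6.6,0,0,0,0],[115,7.8,0,0,0,0],[127,8.8,0,0,0,0],[133,9.3,0,0,0,0],[133,9.3,0,0,0,0]]]'
python3 -m pendant '[[[2,0.2,0,0,0,0],[4,0.3,0,0,0,0],[6,0.5,0,0,0,0],[6,0.5,0,0,0,0]]]'
python3 -m pendant '[[[1,0.1,0,0,0,0],[2,0.2,0,0,0,0],[2,0.2,0,0,0,0]]]'
```

```text
clock: 30.18
tool_pos: [0.618, 0.0077, 0.0288]
orientation: [-179.9, -0.0, -85.2]
force: [2.0, -1.4, 2.6]
opening: 0.0329
clock: 30.68
tool_pos: [0.6227, 0.0083, 0.0288]
orientation: [180.0, -0.0, -85.2]
force: [-1.8, -0.3, 7.1]
opening: 0.0325
clock: 31.05
tool_pos: [0.624, 0.0085, 0.0288]
orientation: [179.9, -0.0, -85.2]
force: [-4.5, 0.3, 8.6]
opening: 0.0327
```

```bash
python3 -m pendant '[[[-0.8,0,0,0,0,0],[-0.8,0,0,0,0,0],[-0.8,0,0,0,0,0],[-0.8,0,0,0,0,0],[0,0,50,0,0,0],[0,0,100,0,0,0],[-49.3,-4,100,0,0,0],[-49.3,-4,100,0,0,0]]]' -1
python3 -m pendant '[[[-5,0,0,0,0,0],[-5,0,0,0,0,0],[-5,0,0,0,0,0],[-5,0,0,0,0,0],[-5,0,-60,0,0,0],[-5,0,-120,0,0,0],[-5,0,-120,0,0,0],[5,0.4,-120,0,0,0],[12,1,-120,0,0,0],[15,1.3,-120,0,0,0]]]' 1
python3 -m pendant '[[[2,0.2,0,0,0,0],[2.5,0.2,0,0,0,0],[2.5,0.2,0,0,0,0]]]'
python3 -m pendant '[[[0.8,0,0,0,0,0],[1.6,0.1,0,0,0,0],[1.6,0.1,0,0,0,0]]]'
```

```text
clock: 32.05
tool_pos: [0.5727, 0.0046, 0.1292]
orientation: [180.0, 0.0, -85.2]
force: [0.4, 0.4, 0.6]
opening: 0.0874
clock: 33.3
tool_pos: [0.5917, 0.0064, 0.0102]
orientation: [-179.9, 0.0, -85.2]
force: [-2.1, -0.4, 0.5]
opening: 0.0004
clock: 33.67
tool_pos: [0.5925, 0.0063, 0.0085]
orientation: [180.0, -0.0, -85.2]
force: [-3.8, 1.1, 1.2]
opening: 0.0004
clock: 34.05
tool_pos: [0.5929, 0.0062, 0.008]
orientation: [179.8, -0.0, -85.2]
force: [-6.1, 1.2, 2.3]
opening: 0.0003
```

```bash
python3 -m pendant '[[[-8,0,0,0,0,0],[-8,0,60,0,0,0],[-8,0,120,0,0,0],[40,3,120,0,0,0],[92.6,7.7,120,0,0,0],[92.6,7.7,120,0,0,0],[92.6,7.7,75,0,0,0],[92.6,7.7,34,0,0,0],[92.6,7.7,34,0,0,0]]]' -1
python3 -m pendant '[[[0,0,0,0,0,0],[0,0,0,0,0,0],[0,0,0,0,0,0],[0,0,0,0,0,0],[0,0,0,0,0,0],[0,0,0,0,0,0],[0,0,0,0,0,0]]]' 1; python3 m.py
python3 -m pendant '[[[0,0,0,0,0,-8],[0,0,0,0,0,-16],[0,0,0,0,0,-24],[0,0,0,0,0,-32],[0,0,0,0,0,-36],[0,0,0,0,0,-40]]]'; python3 m.py
python3 - <<'E'
from h import *
strapz((.6868,.0144),4.8)
s=dict(np.load("tmp.npz"));P=wcloud(s);r=np.hypot(P[...,0]-.625,P[...,1]-.0093)
m=(s["depth"]>0)&(r<.0215)&(r>.0175)&(P[...,2]>.01)&(P[...,2]<.03); print(m.sum(),np.histogram(P[m][:,2]*1000,bins=np.arange(12,31))[0])
E
```

```text
clock: 35.17
tool_pos: [0.6847, 0.0137, 0.0395]
orientation: [179.7, -0.1, -85.2]
force: [-0.3, 0.2, 0.9]
opening: 0.0842
clock: 36.05
tool_pos: [0.6872, 0.015, 0.0425]
orientation: [-180.0, 0.0, -85.2]
force: [-1.2, 4.1, 2.4]
opening: 0.0292
-85.2 [-1.2  4.1  2.4] [1.494 0.484 0.   ] tau6 -0.033 w6 0.02
clock: 36.8
tool_pos: [0.6871, 0.0147, 0.0425]
orientation: [180.0, 0.0, -125.3]
force: [-2.0, 2.0, 1.0]
opening: 0.0298
-125.3 [-2.  2.  1.] [1.003 0.529 0.106] tau6 0.783 w6 -31.69
top 35 [30.3 32.3 34.3] head 142 [624.    9.8]
side 28 [23.9 30.3 33.7] head 67 [623.5   2.8]
wrist 16 [30.5 31.2 31.9] head 0 None
71 [ 0  1  0  7 38 25  0  0  0  0  0  0  0  0  0  0  0  0]
```

```bash
python3 -m pendant '[[[0,0,0,0,0,-6],[0,0,0,0,0,-12],[0,0,0,0,0,-18],[0,0,0,0,0,-24],[0,0,0,0,0,-30]]]'; python3 m.py
python3 - <<'E'
from h import *
strapz((.6868,.0144),4.8)
s=dict(np.load("tmp.npz"));P=wcloud(s);r=np.hypot(P[...,0]-.625,P[...,1]-.0093); head(s,(.625,.009))
m=(s["depth"]>0)&(r<.0215)&(r>.0175)&(P[...,2]>.01)&(P[...,2]<.03); print(m.sum(),np.histogram(P[m][:,2]*1000,bins=np.arange(12,31))[0])
E
```

```text
clock: 37.58
tool_pos: [0.6869, 0.0145, 0.0426]
orientation: [180.0, -0.0, -155.3]
force: [-3.0, 3.4, 1.9]
opening: 0.0294
-155.3 [-3.   3.4  1.9] [1.288 0.907 0.085] tau6 1.253 w6 -47.66
top 1 [30.4 30.4 30.4] head 45 [620.7   9.9]
side 24 [25.3 28.9 31.9] head 64 [623.5   7.4]
wrist 0 None head 0 None
head circ [0. 0.] r 0.0 mean [nan nan] top [nan nan nan]
0 [0 0 0 0 0 0 0 0 0 0 0 0 0 0 0 0 0 0]h.py:68: RuntimeWarning: Mean of empty slice.
  (c2,r)=cv2.minEnclosingCircle((P[m][:,:2]*1000).astype(np.float32)); mm=m&(P[...,2]>.0575); print("head circ",np.round(c2,1),"r",round(r,1),"mean",(P[m][:,:2].mean(0)*1000).round(1),"top",(P[mm].mean(0)*1000).round(1))
  ret = um.true_divide(
```

```bash
python3 -m pendant '[[[0,0,0,0,0,-6],[0,0,0,0,0,-12],[0,0,0,0,0,-16],[0,0,0,0,0,-16]]]'>/dev/null; python3 m.py
python3 -m pendant '[[[0,0,0,0,0,-2]]]'>/dev/null; python3 m.py
python3 -m pendant '[[[0,0,0,0,0,-2]]]'>/dev/null; python3 m.py
python3 -c "
from h import *
strapz((.6868,.0144),4.8)"
python3 -m pendant '[[[0,0,0,0,0,-2]]]'>/dev/null; python3 m.py
python3 -m pendant '[[[0,0,0,0,0,-2]]]'>/dev/null; python3 m.py
python3 -m pendant '[[[0,0,0,0,0,-2]]]'>/dev/null; python3 m.py
python3 -m pendant '[[[0,0,0,0,0,-2]]]'>/dev/null; python3 m.py
python3 -c "
from h import *
strapz((.6868,.0144),4.8);head(dict(np.load('tmp.npz')),(.625,.009))"
```

```text
-171.0 [-3.7  3.6  2.7] [ 1.531  1.386 -0.102] tau6 -0.326 w6 1.39
-173.0 [-4.4  4.   2.9] [1.565 1.4   0.08 ] tau6 0.543 w6 -16.68
-175.0 [-4.5  3.1  3.5] [1.627 1.402 0.088] tau6 0.347 w6 -15.87
top 0 None head 42 [613.9   8.5]
side 26 [22.9 27.1 29.9] head 82 [624.   5.]
wrist 76 [26.8 27.6 28.3] head 1 [628.3  -7.4]
-177.0 [-4.7  4.1  3.7] [1.534 1.446 0.108] tau6 0.56 w6 -16.71
-179.0 [-4.7  4.9  3.7] [1.583 1.486 0.181] tau6 0.347 w6 -16.06
179.0 [-3.7  4.7  2.7] [1.56  1.533 0.121] tau6 0.34 w6 -15.85
177.0 [-4.3  3.6  3.9] [1.58  1.526 0.078] tau6 0.34 w6 -15.92
top 0 None head 39 [612.8   8.4]
side 31 [22.1 28.2 30.3] head 80 [623.3   7.5]
wrist 309 [26.2 27.  27.8] head 535 [625.9  -3.7]
head circ [ 6.265e+02 -4.000e-01] r 13.8 mean [627.6  -4.6] top [nan nan nan]h.py:68: RuntimeWarning: Mean of empty slice.
  (c2,r)=cv2.minEnclosingCircle((P[m][:,:2]*1000).astype(np.float32)); mm=m&(P[...,2]>.0575); print("head circ",np.round(c2,1),"r",round(r,1),"mean",(P[m][:,:2].mean(0)*1000).round(1),"top",(P[mm].mean(0)*1000).round(1))
  ret = um.true_divide(
```

```bash
python3 -m pendant '[[[0,0,0,0,0,-4],[0,0,0,0,0,-8],[0,0,0,0,0,-12],[0,0,0,0,0,-16]]]'>/dev/null; python3 m.py
for i in 1; do :; done
python3 -m pendant '[[[0,0,0,0,0,-2]]]'>/dev/null; python3 m.py
python3 -m pendant '[[[0,0,0,0,0,-2]]]'>/dev/null; python3 m.py
python3 -m pendant '[[[0,0,0,0,0,-2]]]'>/dev/null; python3 m.py
python3 -m pendant '[[[0,0,0,0,0,-2]]]'>/dev/null; python3 m.py
python3 -c "
from h import *
strapz((.6868,.0144),4.8);head(dict(np.load('tmp.npz')),(.625,.009));index(dict(np.load('tmp.npz')),(.6868,.0144))"
```

```text
160.9 [-4.5  4.2  4.1] [1.711 1.719 0.103] tau6 0.794 w6 -31.84
158.9 [-5.   3.7  4.5] [1.748 1.707 0.109] tau6 0.107 w6 -15.04
157.0 [-4.5  4.5  3.5] [1.713 1.698 0.15 ] tau6 0.33 w6 -15.82
155.0 [-4.4  4.4  4.6] [1.781 1.764 0.095] tau6 0.338 w6 -16.02
153.0 [-5.9  4.8  4.3] [1.803 1.8   0.1  ] tau6 0.338 w6 -15.82
top 15 [24.8 25.8 29.1] head 114 [623.8   7.2]
side 24 [21.9 24.9 28.7] head 82 [623.7   8.4]
wrist 933 [24.6 25.4 26.2] head 3105 [625.4   9.2]
head circ [625.2   9.3] r 17.4 mean [626.8   5.8] top [625.6   8.7  58.3]
index 317 centroid 60.8 axis 150.4 c [686.   12.6]
```

```bash
python3 -c "
from h import *
s=dict(np.load('tmp.npz'));P=wcloud(s);r=np.hypot(P[...,0]-.625,P[...,1]-.0093)
m=(s['depth']>0)&(r<.0215)&(r>.0178)&(P[...,2]>.01)&(P[...,2]<.024); print(m.sum(),np.histogram(P[m][:,2]*1000,bins=np.arange(12,25))[0],np.median(P[m][:,2]))"
python3 -m pendant '[[[0,0,0,0,0,-2]]]'>/dev/null; python3 m.py
python3 -m pendant '[[[0,0,0,0,0,-2]]]'>/dev/null; python3 m.py
python3 -m pendant '[[[0,0,0,0,0,-2]]]'>/dev/null; python3 m.py
python3 -m pendant '[[[0,0,0,0,0,-2]]]'>/dev/null; python3 m.py
python3 -c "
from h import *
strapz((.6868,.0144),4.8)"
```

```text
536 [  7   5   4  44 237 199  20   2   5   2   4   6] 0.016915902687743165
151.0 [-4.9  5.1  4.9] [1.871 1.796 0.15 ] tau6 0.559 w6 -16.67
149.0 [-5.6  5.3  4.3] [1.824 1.856 0.105] tau6 0.346 w6 -16.02
147.0 [-4.5  4.7  4.8] [1.86  1.889 0.139] tau6 0.338 w6 -15.92
145.0 [-5.1  3.7  4.4] [1.878 1.84  0.115] tau6 0.332 w6 -15.82
top 22 [22.9 25.3 27.4] head 143 [623.8   9.8]
side 25 [20.7 25.3 27.5] head 77 [623.1   7.4]
wrist 926 [24.2 25.  25.7] head 3322 [625.5   8.7]
```

```bash
python3 -m pendant '[[[0,0,0,0,0,-2]]]'>/dev/null; python3 m.py
python3 -m pendant '[[[0,0,0,0,0,-2]]]'>/dev/null; python3 m.py
python3 -m pendant '[[[0,0,0,0,0,-2]]]'>/dev/null; python3 m.py
python3 -m pendant '[[[0,0,0,0,0,-2]]]'>/dev/null; python3 m.py
python3 -c "
from h import *
strapz((.6868,.0144),4.8)"
```

```text
143.0 [-5.2  4.5  5. ] [1.948 1.908 0.103] tau6 0.547 w6 -16.65
141.0 [-5.6  5.   3.4] [1.962 1.927 0.16 ] tau6 0.328 w6 -15.91
139.0 [-5.8  5.1  4.8] [2.017 1.906 0.1  ] tau6 0.315 w6 -15.76
137.0 [-6.9  5.   6. ] [2.007 1.993 0.161] tau6 0.309 w6 -15.87
top 30 [23.2 26.5 28.6] head 143 [624.2   9.8]
side 26 [20.8 25.  27.8] head 86 [623.7   8.6]
wrist 913 [23.9 24.7 25.5] head 3455 [625.1   9.2]
```

```bash
python3 -m pendant '[[[0,0,0,0,0,-2]]]'>/dev/null; python3 m.py
python3 -m pendant '[[[0,0,0,0,0,-2]]]'>/dev/null; python3 m.py
python3 -m pendant '[[[0,0,0,0,0,-2]]]'>/dev/null; python3 m.py
python3 -m pendant '[[[0,0,0,0,0,-2]]]'>/dev/null; python3 m.py
python3 -c "
from h import *
strapz((.6868,.0144),4.8)
s=dict(np.load('tmp.npz'));cv2.imwrite('pics/kB.png',cv2.resize(s['pixels'][100:310,200:440,::-1],None,fx=2.5,fy=2.5))
index(s,(.6868,.0144))"
```

```text
135.0 [-6.1  6.2  5.1] [2.064 1.893 0.171] tau6 0.524 w6 -16.7
133.0 [-6.   5.4  6.4] [2.056 1.956 0.142] tau6 0.306 w6 -15.87
131.0 [-5.   4.8  4.4] [2.064 2.021 0.183] tau6 0.292 w6 -15.87
129.0 [-5.6  5.7  4.6] [2.144 2.099 0.205] tau6 0.287 w6 -15.8
top 29 [22.7 25.3 27.7] head 141 [623.7   9.9]
side 24 [21.9 25.4 28.7] head 86 [623.6   6.2]
wrist 884 [23.6 24.4 25.3] head 3564 [625.4   9.1]
index 131 centroid 35.5 axis 117.6 c [685.  13.]
```

View pics/kB.png

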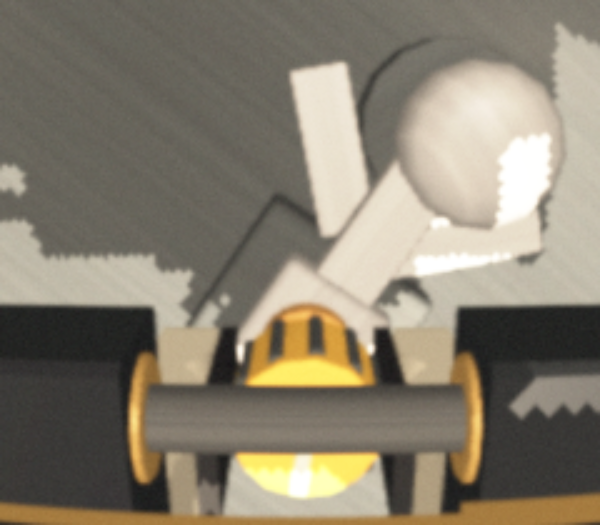

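```bash
python3 -m pendant '[[[0,0,0,0,0,-2]]]'>/dev/null; python3 m.py
python3 -m pendant '[[[0,0,0,0,0,-2]]]'>/dev/null; python3 m.py
python3 -m pendant '[[[0,0,0,0,0,-2]]]'>/dev/null; python3 m.py
python3 -m pendant '[[[0,0,0,0,0,0]]]'>/dev/null
python3 -m pendant '[[[0,0,0,0,0,0],[0,0,0,0,0,0],[0,0,0,0,0,0],[0,0,40,0,0,0],[0,0,87,0,0,0],[0,0,87,0,0,0]]]' 0.1
python3 -c "
from h import *
strapz((.6868,.0144),4.8);s=dict(np.load('tmp.npz'));index(s,(.6868,.0144));head(s,(.625,.0093));stakes()
from plant import get_obs;print(get_obs()['joint_pos'].round(1))"
```

```text
127.0 [-6.1  6.   5.7] [2.096 2.019 0.189] tau6 0.502 w6 -16.65
125.0 [-6.   6.2  5.8] [2.105 2.095 0.203] tau6 0.283 w6 -15.97
123.0 [-5.1  4.8  5. ] [2.17  2.049 0.185] tau6 0.27 w6 -15.84
clock: 43.62
tool_pos: [0.6901, 0.0144, 0.1344]
orientation: [179.6, 0.2, 122.9]
force: [-0.7, -0.7, -0.7]
opening: 0.0393
top 29 [23.8 25.7 27. ] head 143 [623.7   9.9]
side 29 [20.  24.1 26.9] head 82 [623.5   7.7]
wrist 409 [23.4 24.2 25.1] head 1498 [625.4   9.2]
index 126 centroid 27.2 axis 24.7 c [687.4  14.3]
head circ [625.4   9.3] r 17.2 mean [625.6   8.3] top [625.2   9.   58.3]
top [305. 137.] [0.624  0.0099] 0.063
top [227. 156.] [0.5697 0.2037] 0.062
top [329. 170.] [ 0.5382 -0.053 ] 0.063
side [360. 168.] [0.5685 0.2061] 0.063
side [383. 208.] [0.6241 0.007 ] 0.062
side [357. 223.] [ 0.5381 -0.0575] 0.065
[ 17.4  25.7  -4.8  -0.  -59.7 -74.6]
```

```bash
python3 -m pendant '[[[-20,-22,0,0,0,10],[-40,-44,0,0,0,20],[-60,-66,0,0,0,30],[-80,-88,0,0,0,40],[-100,-110,0,0,0,50],[-120,-132,0,0,0,60],[-140,-154,0,0,0,70],[-160,-176,0,0,0,80],[-180,-198,0,0,0,90],[-192,-214,0,0,0,100]]]' -1
python3 -m pendant '[[[0,0,0,0,0,0],[0,0,0,0,0,0]]]'
python3 - <<'E'
from h import *
from plant import get_obs
print(get_obs()['joint_pos'].round(1))
s=shoot("wC"); station(s,(.587,-.299)); index(s,(.587,-.299)); P=wcloud(s)
a=ortho(s,(.56,-.27),.06,.014,400)[...,::-1]; s2=dict(s); s2["pixels"]=cv2.applyColorMap(np.clip(P[...,2]*1000/80*255,0,255).astype(np.uint8),cv2.COLORMAP_JET)
cv2.imwrite("pics/oC.png",np.hstack([a,ortho(s2,(.56,-.27),.06,.014,400)]))
E
```

```text
clock: 45.12
tool_pos: [0.4938, -0.2006, 0.1287]
orientation: [179.9, -0.1, -136.9]
force: [0.6, -0.6, 0.2]
opening: 0.0878
clock: 45.38
tool_pos: [0.4953, -0.1997, 0.1291]
orientation: [180.0, -0.0, -137.4]
force: [-0.4, 0.3, -0.4]
opening: 0.0873
[ -0.9  12.4 -24.7   0.  -53.   43.5]
knob [ 589.9 -297.9] r 16.1 mean [ 589.3 -297.6] topz 0.0709
strap topz 0.031 dir -45.8 by knob -48.1 nose at -48.1 from knob (expect -49)
arm [ 590.6 -270.4] [26.3 82.1] 30.8 13.0
arm [ 562.9 -296. ] [26.6 82.4] 52.9 12.9
seat [ 546.1 -253.1]
seat [ 547.9 -251.4]
index 129 centroid 81.3 axis 79.8 c [ 590.2 -298. ]
```

View pics/oC.png

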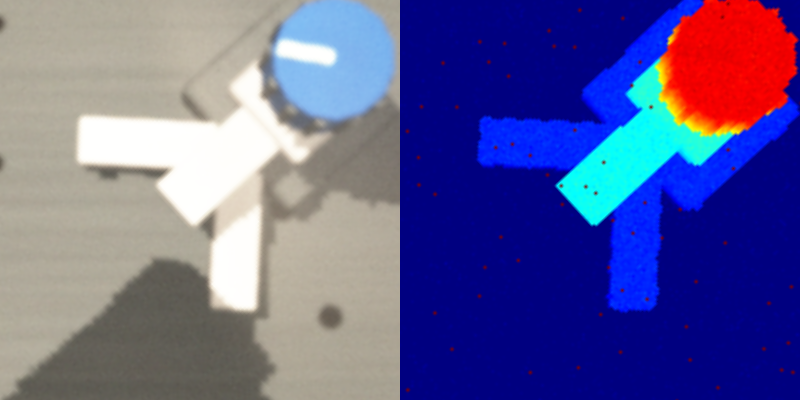

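Station C: knob (589.8, -297.8), axis -47.8°, seat (548, -252). Its strap underside is about 24 mm, already clear of the remaining 20 mm foot, so I'll leave it. On to the third stake.

```bash
python3 -m pendant '[[[15,48,0,0,0,0],[30,97,0,0,0,0],[44.6,145.3,0,0,0,0],[44.6,145.3,0,0,0,0],[44.6,145.3,0,0,0,0]]]'
python3 - <<'E'
from h import *
s=shoot("wS"); head(s,(.5395,-.0543)); t=dict(np.load("top0.npz"));print([onz(t,u,v,.009).round(3)[:2] for u,v in((358,135),(350,170))])
P=wcloud(s);r=np.hypot(P[...,0]-.5395,P[...,1]+.0543);m=(s['depth']>0)&(r<.0215)&(r>.018)&(P[...,2]>.01)&(P[...,2]<.026);print(np.median(P[m][:,2]))
E
```

```text
clock: 46.05
tool_pos: [0.5398, -0.0538, 0.1292]
orientation: [180.0, -0.0, -137.2]
force: [0.1, -0.3, 0.1]
opening: 0.0876
head circ [539.2 -53.4] r 17.4 mean [540.3 -55.3] top [539.  -54.   58.3]
[array([ 0.647, -0.13 ]), array([ 0.551, -0.109])]
0.018706219614031655
```

```bash
python3 -m pendant '[[[0,0,-50,0,0,0],[0,0,-101,0,0,0],[0,0,-101,0,0,0],[0,0,-101,0,0,0]]]'
python3 -m pendant '[[[0,0,0,0,0,0],[0,0,0,0,0,0],[0,0,0,0,0,0],[0,0,0,0,0,0],[0,0,0,0,0,0],[0,0,0,0,0,0],[0,0,0,0,0,0]]]' 1
python3 -m pendant '[[[-18,-5,0,0,0,0],[-36,-14,0,0,0,0],[-50,-30,0,0,0,0],[-54,-50,0,0,0,0],[-55,-70,0,0,0,0],[-55,-90,0,0,0,0],[-54,-110,0,0,0,0],[-50,-129,0,0,0,0],[-38.5,-146,0,0,0,0],[-38.5,-146,0,0,0,0]]]'
```

```text
clock: 46.6
tool_pos: [0.5408, -0.055, 0.03]
orientation: [-179.9, 0.0, -137.2]
force: [-0.6, 1.0, 1.2]
opening: 0.0878
clock: 47.48
tool_pos: [0.5398, -0.0545, 0.0285]
orientation: [180.0, -0.0, -137.2]
force: [-1.1, -0.4, 0.1]
opening: 0.0325
clock: 48.72
tool_pos: [0.5013, -0.2022, 0.0285]
orientation: [-180.0, -0.0, -137.3]
force: [0.2, -1.2, 0.1]
opening: 0.0325
```

```bash
python3 -m pendant '[[[10,-11,0,0,0,0],[20,-22,0,0,0,0],[30,-33,0,0,0,0],[38,-42,0,0,0,0],[41,-45.3,0,0,0,0],[41,-45.3,0,0,0,0]]]'
python3 -m pendant '[[[1.5,-1.7,0,0,0,0],[3,-3.4,0,0,0,0],[4.5,-5,0,0,0,0],[4.5,-5,0,0,0,0]]]'
python3 -m pendant '[[[0.7,-0.8,0,0,0,0],[1.4,-1.6,0,0,0,0],[1.4,-1.6,0,0,0,0]]]'
```

```text
clock: 49.48
tool_pos: [0.5427, -0.2461, 0.0285]
orientation: [-180.0, 0.0, -137.2]
force: [0.3, 1.0, 1.1]
opening: 0.0325
clock: 49.98
tool_pos: [0.547, -0.2509, 0.0286]
orientation: [-180.0, 0.0, -137.2]
force: [-0.5, -1.2, -0.5]
opening: 0.0325
clock: 50.35
tool_pos: [0.5483, -0.2525, 0.0285]
orientation: [-180.0, -0.0, -137.2]
force: [0.3, 0.1, -0.8]
opening: 0.0323
```

No contact yet, so I'll advance in small steps.

```bash
python3 -m pendant '[[[0.7,-0.7,0,0,0,0],[1.3,-1.5,0,0,0,0],[1.3,-1.5,0,0,0,0]]]'; python3 m.py
python3 -m pendant '[[[0.7,-0.7,0,0,0,0],[0.7,-0.7,0,0,0,0]]]'
```

```text
clock: 50.72
tool_pos: [0.5495, -0.2537, 0.0288]
orientation: [180.0, 0.0, -137.2]
force: [-2.3, 3.6, 4.1]
opening: 0.0322
-137.2 [-2.3  3.6  4.1] [ 1.307  0.751 -0.024] tau6 0.051 w6 0.01
clock: 50.98
tool_pos: [0.5502, -0.2542, 0.029]
orientation: [180.0, 0.0, -137.2]
force: [-2.7, 5.9, 7.8]
opening: 0.0326
```

```bash
python3 -m pendant '[[[-0.5,0.5,0,0,0,0],[-0.5,0.5,0,0,0,0],[-0.5,0.5,0,0,0,0],[-0.5,0.5,0,0,0,0],[0,0,50,0,0,0],[0,0,100,0,0,0],[-37,41,100,0,0,0],[-37,41,100,0,0,0]]]' -1
python3 -m pendant '[[[0,0,0,0,0,0],[0,0,0,0,0,0],[0,0,0,0,0,0],[0,0,0,0,0,0],[0,0,-60,0,0,0],[0,0,-120,0,0,0],[0,0,-120,0,0,0],[6,-7,-120,0,0,0],[11,-12.3,-120,0,0,0],[13.3,-14.8,-120,0,0,0]]]' 1
python3 -m pendant '[[[0.7,-0.7,0,0,0,0],[1.4,-1.5,0,0,0,0],[1.4,-1.5,0,0,0,0]]]'
python3 -m pendant '[[[0.6,-0.6,0,0,0,0],[1,-1.1,0,0,0,0],[1,-1.1,0,0,0,0]]]'
```

```text
clock: 51.98
tool_pos: [0.5111, -0.212, 0.1293]
orientation: [180.0, 0.0, -137.1]
force: [0.2, -0.1, -0.0]
opening: 0.0879
clock: 53.22
tool_pos: [0.5261, -0.2283, 0.0098]
orientation: [179.9, 0.0, -137.3]
force: [-6.4, 10.5, 3.9]
opening: 0.0008
clock: 53.6
tool_pos: [0.5257, -0.2286, 0.0091]
orientation: [179.8, -0.1, -137.3]
force: [-6.8, 10.8, 5.3]
opening: 0.0004
clock: 53.98
tool_pos: [0.5256, -0.2289, 0.0088]
orientation: [179.7, -0.1, -137.3]
force: [-7.8, 15.9, 7.9]
opening: 0.0008
```

```bash
python3 -m pendant '[[[-10,11,0,0,0,0],[-10,11,60,0,0,0],[-10,11,120,0,0,0],[25,-28,120,0,0,0],[61.2,-67,120,0,0,0],[61.2,-67,120,0,0,0],[61.2,-67,75,0,0,0],[61.2,-67,34,0,0,0],[61.2,-67,34,0,0,0]]]' -1
python3 -m pendant '[[[0,0,0,0,0,0],[0,0,0,0,0,0],[0,0,0,0,0,0],[0,0,0,0,0,0],[0,0,0,0,0,0],[0,0,0,0,0,0],[0,0,0,0,0,0]]]' 1; python3 m.py
python3 - <<'E'
from h import *
strapz((.5898,-.2978),-47.8); s=dict(np.load("tmp.npz")); stakes()
E
```

```text
clock: 55.1
tool_pos: [0.5876, -0.2972, 0.0403]
orientation: [179.7, -0.2, -137.2]
force: [-0.8, 0.0, 0.5]
opening: 0.0843
clock: 55.98
tool_pos: [0.5901, -0.298, 0.0425]
orientation: [180.0, -0.0, -137.2]
force: [0.1, 1.0, 0.7]
opening: 0.0291
-137.2 [0.1 1.  0.7] [ 0.094  0.102 -0.025] tau6 0.008 w6 -0.08
top 0 None head 0 None
side 0 None head 0 None
wrist 175 [29.8 30.6 31.3] head 0 None
top [156.  92.] [0.7348 0.3955] 0.065
top [305. 137.] [0.6239 0.0099] 0.064
top [224. 156.] [0.5701 0.2096] 0.063
side [360. 169.] [0.5689 0.2057] 0.064
```

```bash
python3 -m pendant '[[[0,0,0,0,0,-8],[0,0,0,0,0,-16],[0,0,0,0,0,-24],[0,0,0,0,0,-32],[0,0,0,0,0,-38],[0,0,0,0,0,-42],[0,0,0,0,0,-44]]]'>/dev/null; python3 m.py
python3 -m pendant '[[[0,0,0,0,0,-2]]]'>/dev/null; python3 m.py
python3 -m pendant '[[[0,0,0,0,0,-2]]]'>/dev/null; python3 m.py
python3 -m pendant '[[[0,0,0,0,0,-2]]]'>/dev/null; python3 m.py
python3 -m pendant '[[[0,0,0,0,0,-2]]]'>/dev/null; python3 m.py
python3 -m pendant '[[[0,0,0,0,0,-2]]]'>/dev/null; python3 m.py
python3 -m pendant '[[[0,0,0,0,0,-2]]]'>/dev/null; python3 m.py
python3 -m pendant '[[[0,0,0,0,0,-2]]]'>/dev/null; python3 m.py
python3 -m pendant '[[[0,0,0,0,0,-2]]]'>/dev/null; python3 m.py
python3 -c "
from h import *
strapz((.5898,-.2978),-47.8)"
```

```text
178.7 [-2.5 -2.6  1.5] [-0.505  0.925  0.14 ] tau6 0.037 w6 -14.96
176.7 [-3.3 -1.8  2. ] [-0.615  1.211  0.122] tau6 0.339 w6 -16.16
174.7 [-5.2 -2.9  2.2] [-0.765  1.568  0.106] tau6 0.355 w6 -16.12
172.7 [-4.9 -2.6  2.3] [-0.858  1.668  0.129] tau6 0.345 w6 -15.84
170.7 [-5.1 -2.3  3.3] [-0.781  1.651  0.116] tau6 0.339 w6 -15.79
168.7 [-5.2 -2.9  2.8] [-0.811  1.685  0.16 ] tau6 0.338 w6 -15.91
166.7 [-5.1 -2.3  2.3] [-0.793  1.733  0.142] tau6 0.333 w6 -15.88
164.7 [-6.2 -2.3  2. ] [-0.737  1.73   0.109] tau6 0.327 w6 -15.92
162.7 [-5.5 -3.   3.1] [-0.757  1.854  0.054] tau6 0.321 w6 -15.86
top 0 None head 0 None
side 9 [22.3 25.3 28.1] head 27 [ 538.9 -254.8]
wrist 0 None head 0 None
```

```bash
python3 -m pendant '[[[0,0,0,0,0,-2]]]'>/dev/null
python3 -m pendant '[[[0,0,0,0,0,-2]]]'>/dev/null; python3 m.py
python3 -m pendant '[[[0,0,0,0,0,-2]]]'>/dev/null; python3 m.py
python3 -m pendant '[[[0,0,0,0,0,-2]]]'>/dev/null; python3 m.py
python3 -m pendant '[[[0,0,0,0,0,-2]]]'>/dev/null; python3 m.py
python3 -m pendant '[[[0,0,0,0,0,-2]]]'>/dev/null; python3 m.py
python3 -m pendant '[[[0,0,0,0,0,-2]]]'>/dev/null; python3 m.py
python3 -m pendant '[[[0,0,0,0,0,-2]]]'>/dev/null; python3 m.py
```

```text
158.7 [-5.2 -1.8  2.9] [-0.641  1.805  0.108] tau6 0.318 w6 -15.83
156.7 [-6.1 -2.2  3.7] [-0.69   1.853  0.165] tau6 0.305 w6 -15.87
154.7 [-4.2 -2.8  3.2] [-0.654  1.896  0.166] tau6 0.299 w6 -15.82
152.7 [-6.1 -2.6  2.4] [-0.627  1.897  0.145] tau6 0.294 w6 -15.87
150.7 [-5.2 -1.6  4.7] [-0.565  1.971  0.188] tau6 0.288 w6 -15.81
148.7 [-6.2 -1.9  3.2] [-0.579  1.987  0.149] tau6 0.282 w6 -15.8
146.7 [-6.2 -1.2  3.9] [-0.486  1.954  0.175] tau6 0.277 w6 -15.88
```

```bash
python3 -m pendant '[[[0,0,0,0,0,-2]]]'>/dev/null; python3 m.py
python3 -m pendant '[[[0,0,0,0,0,-1]]]'>/dev/null; python3 m.py
python3 -m pendant '[[[0,0,0,0,0,0]]]'>/dev/null
python3 -m pendant '[[[0,0,0,0,0,0],[0,0,0,0,0,0],[0,0,0,0,0,0],[0,0,40,0,0,0],[0,0,87,0,0,0],[-40,44,87,0,0,0],[-80,88,87,0,0,15],[-120,110,120,0,0,15],[-120,110,120,0,0,15]]]' 0.1
python3 - <<'E'
from h import *
strapz((.5898,-.2978),-47.8); stakes(); 
from plant import snapshot
s=snapshot("top"); cv2.imwrite("pics/end.png",cv2.resize(s["pixels"][80:300,120:500,::-1],None,fx=2.1,fy=2.1))
E
```

```text
144.7 [-6.3 -1.5  3.8] [-0.491  1.986  0.148] tau6 0.271 w6 -15.75
143.7 [-6.1 -2.   3.2] [-0.492  2.002  0.201] tau6 -0.075 w6 -7.55
clock: 60.75
tool_pos: [0.4698, -0.1868, 0.1656]
orientation: [179.9, 0.3, 159.0]
force: [-0.1, 0.3, 0.3]
opening: 0.0392
top 0 None head 0 None
side 40 [23.9 26.9 29.5] head 113 [ 547.  -255.8]
wrist 204 [25.4 26.4 27.2] head 1041 [ 548.  -252.3]
top [156.  92.] [0.7342 0.3958] 0.067
top [224. 156.] [0.5699 0.2098] 0.063
side [362. 169.] [0.5764 0.2066] 0.064
side [383. 208.] [0.6238 0.0067] 0.063
side [366. 274.] [ 0.5471 -0.2541] 0.063
```

View pics/end.png

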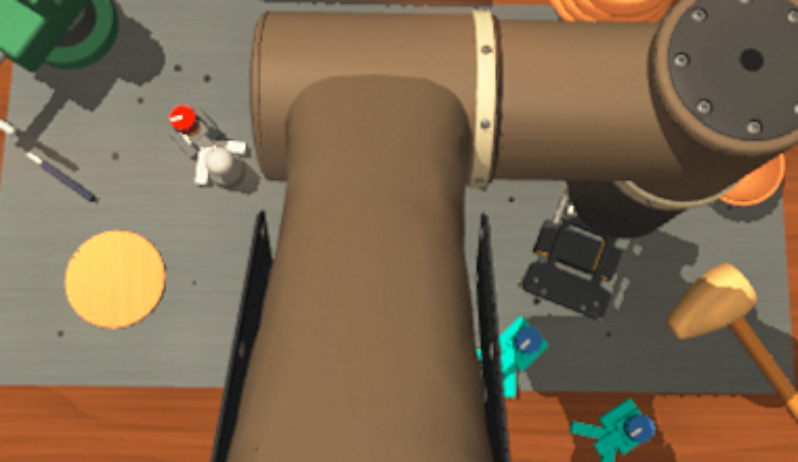

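Run:
```python
from h import *
s=dict(np.load("tmp.npz")); index(s,(.5898,-.2978)); head(s,(.548,-.252))
from plant import *
close_job(); print(get_obs()["clock"])
```

```text
index 69 centroid 2.1 axis 2.9 c [ 589.8 -298.2]
head circ [ 548.2 -252. ] r 17.5 mean [ 545.5 -252.1] top [ 548.  -252.2   58.4]
the job is handed in; nothing more can be done
the job is handed in; nothing more can be done
```

I set up all three stakes upright and handed the job in at about 61 s. The 22 mm foot went to red (A), the 18 mm to yellow (B) and the 20 mm to blue (C). I screwed straps A and B up first. C was already clear of its foot at about 24 mm, so I left it. I pushed each foot into its V, confirmed it with a low nudge of 5–18 N, and tightened the strap.

**Knocked stake:** the right-hand stake was knocked aside while I worked on A. I found it again and set it up in C.

**Seating:** the last looks put every head within about 1 mm of its predicted seat, at (571, 210), (625, 9) and (548, -252) mm, with tops level. No wrist force I read came near the limit.

**Strap force:**
- From torque I estimate about 25 N on A, 20 N on B and 16 N on C. Strap lag against knob turn gives about 26, 22 and 25 N.
- Turn past contact from absolute heights suggested more, about 36–56 N. I discounted that because a force well above 30 N should have turned the knobs back. The index marks moved no more than about 4° when let go, which is within what I could read.
- A peaked at roughly 30 N before I eased it back. The release call repeated the 3° ease-back, so A moved back about 4–6° instead of 3°.

**Not checked:** I made no closing measurement of the disc, punches, mallet and bowl. I saw no contact with them. In the last top view the arm hid B, C and two of the punches, so I checked B and C by side and wrist depth instead.

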